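Set up the clay carver's place

ROBOT

A 6-joint arm with a two-finger parallel gripper is mounted at the origin on the work surface. World frame = base frame: x ahead of the robot, y to its left, z up, the work surface at z = 0. Lengths are in mm, angles in rad, forces in N, time in s.
With the tool pointing down it reaches from about 300 to 1000 mm from the base axis. Payload 5.1 kg.
Tool frame: the origin (TCP) lies at the very end of the fingers, on their centre line; the grasp point (between the pads) lies 19 mm behind it; z points along the fingers, y is the direction in which the jaws open and shut (so a half turn about z gives the same grasp; the last joint's range is limited). The gripper opens to 95 mm and grips with 3 to 60 N. Pads are 20 mm wide; open, the fingers measure 119 mm over their backs; the gripper's body (75 mm by 180 mm) begins 59 mm behind the grasp point.
Start: joints at [-1.357, 0.124, 1.65, -0, 1.367, -0.083], TCP at [190.067, -621.578, 214.656] pointing down, gripper open.
Joint ranges: [-2.61, 2.61], [-1.02, 2.33], [0.03, 2.71], [-1.35, 4.49], [0.32, 2.68], [-2.91, 2.91]. Speed limits (rad/s): [2.57, 2.57, 3.14, 3.14, 3.14, 3.14].

INTERFACE

Orientations are given as [roll, pitch, yaw] about the fixed x, y, z axes, in that order (R = Rz(yaw) Ry(pitch) Rx(roll)).
In Python, from rig import env gives the robot as it stands.
- The arm moves only by the tool carry_out, never from a script. Its argument "deltas" is a list of rows, each a list of 3 entries, a list of its own where there are three numbers: the shift along the tool's x, y, z in mm, then the turn about the tool's z in rad, then the closure in counts, from 0 (fully open) to 255 (shut). In form: [[[dx, dy, dz], spin, jaw], ...]. A call has exactly 8 rows; each row shifts and turns the commanded pose from where the row before left it, along the tool's axes as they then stand; what a row does not reach is not made up. A row lasts 1/8 s, in which the tool goes at most 62.5 mm and 10.7 degrees, less where a joint would pass 70% of its speed; a pose out of reach is approached as far as the arm can. A call is refused whole if a number of a shift passes 62.5 or a number of a turn 0.188, either way. A call with a gripper value outside its range is refused whole. The fingers move at their own pace and stop on an object; "newtons" is the grip in N (left out, the last holds). Time passes only in rows, so rows that do not move let the fingers close, or fill a call up. It gives the time, the measured TCP pose, the force and the opening at its end, in the units of the state.
- env.get_state(): the state, without advancing time (a new reading comes with each control period).
- env.capture(name): name is "side" or "top"; returns a dict with "img" (480x640x3 uint8, red, green, blue), "intrinsics" (3x3 intrinsics, pixels), "extrinsics" (4x4, takes a point from camera to world coordinates). Camera axes: x right, y up, looking along -z (the intrinsics and any distortion apply to the point x, -y, -z); pixel columns grow to the right and rows downward; lengths in mm; the calibration is good to about 2 mm. A picture is of the moment at which its call begins. There is no depth.
- env.hand_in(): hands the job in, once; it reports no verdict.
Trained networks look in the newest picture that a camera, given by its name, has taken for a name from the list of things; names that differ only in an ending like _2 or _b are one class to them, and where a whole thing is asked for, a point or a joint stands for the part that bears it (a point fixed in the world has none). Each returns a list of dicts, best first, with "score" (0 to 1); they miss things now and then, are a little off and sometimes report something else, mostly with a low value. They report only what shows in the picture. A call takes as long as a camera call. They do not tell look-alikes from the thing itself.
- env.find_in(query, camera): "location" ([row, column] in pixels, amid what is visible of it).
The state is a dict: "clock": time; "qpos": joint angles; "qd": joint speeds; "joint_efforts": joint torques, N m; "position": TCP position; "tool_rot": TCP orientation; "force": force on the tool from outside, world axes, zero at the start; "torque": the same for the moment, N m; "width": finger opening in mm.
Only numpy, scipy, OpenCV 4.12 (cv2) and the standard library are available. Lean on these libraries where they do the work, as an engineer would, in place of code of your own. Each camera call takes 0.05 s, during which the arm holds its last target. There are 200 camera calls.

TASK

Get this carver's place ready for the next piece: lower the hand rest's socket right down onto the ball of its bench bracket, its foot on the pillar, and only then press its latch lever fully down. Stand every toppled square cup upright on the plywood ware board, and move the tall round brush pot from that board to the middle of the banding wheel, upright. Set the clay down rather than dropping it, and leave the teapot and the lidded jar alone.

Things in the scene. Friction and masses are not known exactly. Their poses are not given: they have to be found in the camera images.
- wrist_rest: the carver's hand rest: wooden bar along its x axis with a grey steel ball coupler at its +x end and a steel foot at its -x end, 250 mm overall, about 0.5 kg, balanced near x = -15 mm. Origin: middle of the level of its underside; z up when in use. The bar is 34 mm wide (y), its underside at z = 54 mm and its top at 72 mm, x from -127 to +41 mm, free to be gripped between x = -60 and +10 mm. It starts standing level on the bench on coupler and foot, lever up
- socket_seat (a point): point in the coupler, at (95, 0, 27) mm in the hand rest's frame, where the ball's centre lies when fully seated; its axes are the hand rest's. The socket is open below, 42 mm wide inside, 46 mm deep, 56 mm across outside
- rest_foot (a point): centre of the underside of the hand rest's square rubber foot (42 mm), at (-85, 0, 0) mm in the hand rest's frame
- latch (a joint): angle of the coupler's latch lever (rad): 0 = fully raised (open), 0.9 = fully down (latched, a pawl lies under the ball). Stiff by friction (about 0.09 N m), stays where it is left. Hinge axis along the hand rest's y through (55, 0, 60) mm; the lever points up and towards the foot end and folds down over the bar
- latch_tab (a point): middle of the upper face of the black tab (30 x 24 x 7 mm) at the lever's free end, 58 mm from the hinge; in the hand rest's frame it is near (41, 117) mm in x, z when raised and (2, 84.5) mm when fully down
- rest_base: the fixed bench bracket of the hand rest: steel strip 280 x 70 x 6 mm along its x axis, with a ball post at x = +95 mm and a short pillar with a round rubber top at x = -85 mm; origin under the strip, z up
- hitch_ball (a point): centre of the bracket's steel ball (38 mm diameter), 62 mm above the bench
- pillar_top (a point): centre of the pillar's rubber top (56 mm across), 35 mm above the bench; the hand rest's foot stands here
- ware_board: fixed flat plywood board, 140 mm (x) by 380 mm (y), 12 mm thick; origin at the centre of its underside
- brush_pot: the tall round dark clay brush pot, open at the top: outside 62 mm across at the mouth, 58 mm at the foot, 112 mm high, wall 4.5 mm, about 0.2 kg; origin at the centre of its foot, z towards its mouth. Starts standing on the ware board
- wheel_center (a point): centre of the top face of the banding wheel, a round metal turntable 150 mm across whose face is 44 mm above the bench; the wheel turns with light friction
- teapot: finished teapot, 155 mm over spout and handle, 97 mm high, standing beyond the banding wheel; origin at the centre of its foot
- lidded_jar: finished brown lidded jar, 72 mm across, 92 mm high, standing at the right, beyond the bracket; origin at the centre of its foot
- cup1: dark unglazed slab-built clay cup, square with straight upright sides, open at the top: 52 x 52 mm outside, 70 mm high, wall 5 mm, about 90 g; origin at the centre of its foot (underside), x and y square to its sides, z along its axis from foot to mouth. At the start it lies on one of its flat sides on the bench (cup4: on the ware board), mouth roughly away from the robot; two to four of the four cups are present
- cup2: dark unglazed slab-built clay cup, square with straight upright sides, open at the top: 52 x 52 mm outside, 70 mm high, wall 5 mm, about 90 g; origin at the centre of its foot (underside), x and y square to its sides, z along its axis from foot to mouth. At the start it lies on one of its flat sides on the bench (cup4: on the ware board), mouth roughly away from the robot; two to four of the four cups are present
- cup3: dark unglazed slab-built clay cup, square with straight upright sides, open at the top: 52 x 52 mm outside, 70 mm high, wall 5 mm, about 90 g; origin at the centre of its foot (underside), x and y square to its sides, z along its axis from foot to mouth. At the start it lies on one of its flat sides on the bench (cup4: on the ware board), mouth roughly away from the robot; two to four of the four cups are present
- cup4: dark unglazed slab-built clay cup, square with straight upright sides, open at the top: 52 x 52 mm outside, 70 mm high, wall 5 mm, about 90 g; origin at the centre of its foot (underside), x and y square to its sides, z along its axis from foot to mouth. At the start it lies on one of its flat sides on the bench (cup4: on the ware board), mouth roughly away from the robot; two to four of the four cups are present
Mind the look-alikes: they are no part of the job. What is shaped like the cup3 but pink or white is not meant. What is shaped like the cup4 but red is not meant.

How it is judged:
By the outcome, as a careful person would: the job done as asked, in the order asked, and still so for the second after the job is handed in, with the robot touching nothing.
Of cup1, cup2, cup3, cup4 only 2 to 4 are there at a start; the rules pass over those that are not, and their reading is None.
At some moment in a run one of cup1, cup2, cup3, cup4 may be knocked a few centimetres aside while the robot is not near it.
It also fails if it takes over 210 s, if anything falls off the work surface, if the arm or the gripper's body presses on something with over 40 N, if the wrist force passes 120 N, or if a joint passes its speed limit or range.

## Working session

There is one attempt and no reset: what is moved stays moved. The work goes in short steps, Python scripts to look and compute and a tool call to move; the robot and the scene stay as the last step left them, time stands still between calls to the robot, and variables do not carry over. Pictures are saved under pics/ and viewed, about 12 in all and at most 16, crops included, and the job is handed in when it is done.

Besides the shell and the picture viewer there is one more tool, called after "Emit:" as a command line: name --argument value ..., lists and objects as JSON in quotes. carry_out: Moves the arm, as the interface text tells. Its arguments: {"type":"object","properties":{"deltas":{"type":"array"},"newtons":{"type":"number"}},"required":["deltas"]}

```bash
ls; mkdir -p pics
python3 - <<'E'
from rig import env
import cv2
s=env.get_state();print(s)
for n in("side","top"):
    c=env.capture(n);cv2.imwrite(f"pics/{n}0.png",c["img"][:,:,::-1]);print(n,c["intrinsics"],c["extrinsics"],[k for k in c])
    for q in["wrist_rest","latch_tab","rest_base","ware_board","brush_pot","cup1","cup3","cup4","teapot","lidded_jar","socket_seat","rest_foot"]:
        try: print(q,[([round(x) for x in d["location"]],round(d["score"],2)) for d in env.find_in(q,n)])
        except Exception as e: print(q,e)
E
```

```text
pics
{'clock': 0.0, 'qpos': array([-1.35658620e+00,  1.24478063e-01,  1.65165741e+00, -5.22454077e-05,
        1.36750077e+00, -8.26014735e-02]), 'qd': array([-0.00023133,  0.00032654,  0.0010584 , -0.00110354, -0.00041315,
        0.0008711 ]), 'joint_efforts': array([-2.71707446e-03, -4.17615044e+01, -3.59934068e+01,  7.73058599e-02,
        4.94255335e-02, -1.59846031e-04]), 'position': array([ 189.92785976, -620.96443926,  213.41436324]), 'tool_rot': array([-3.13955181e+00, -1.17637848e-04,  2.96822080e-01]), 'force': array([-0.41052083, -0.1816648 ,  0.1495664 ]), 'torque': array([0.00289428, 0.06589848, 0.00065949]), 'width': 95.31010087702381}
side [[608.51179964   0.         321.00942326]
 [  0.         608.51179964 248.59691   ]
 [  0.           0.           1.        ]] [[ 9.74502212e-01  9.90102944e-02 -2.01351434e-01  1.04766277e+02]
 [-2.24102552e-01  4.73929563e-01 -8.51568445e-01 -1.57896567e+03]
 [ 1.11123546e-02  8.74978703e-01  4.84033867e-01  1.07470604e+03]
 [ 0.00000000e+00  0.00000000e+00  0.00000000e+00  1.00000000e+00]] ['img', 'intrinsics', 'extrinsics']
wris
[... 944 characters left out ...]
]
wrist_rest [([262, 428], 0.8)]
latch_tab [([255, 421], 0.42)]
rest_base [([221, 480], 0.84)]
ware_board [([211, 271], 0.6), ([153, 370], 0.31)]
brush_pot [([202, 292], 0.74), ([218, 481], 0.58)]
cup1 [([298, 131], 0.95), ([304, 259], 0.88), ([344, 223], 0.83), ([281, 299], 0.75), ([355, 263], 0.63), ([229, 227], 0.56)]
cup3 [([298, 131], 0.95), ([304, 259], 0.88), ([344, 223], 0.83), ([281, 299], 0.75), ([355, 263], 0.63), ([229, 227], 0.56)]
cup4 [([298, 131], 0.95), ([304, 259], 0.88), ([344, 223], 0.83), ([281, 299], 0.75), ([355, 263], 0.63), ([229, 227], 0.56)]
teapot []
lidded_jar [([260, 428], 0.24)]
socket_seat [([260, 432], 0.76)]
rest_foot [([259, 430], 0.66), ([257, 420], 0.44)]
```

Run:
```python
import cv2
a=cv2.imread("pics/top0.png");cv2.imwrite("pics/top0c.png",cv2.resize(a[100:400,100:580],None,fx=1.66,fy=1.66,interpolation=cv2.INTER_CUBIC))
a=cv2.imread("pics/side0.png");cv2.imwrite("pics/side0c.png",cv2.resize(a[150:450,180:580],None,fx=2,fy=2,interpolation=cv2.INTER_CUBIC))
```

```text
(no output)
```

View pics/top0c.png

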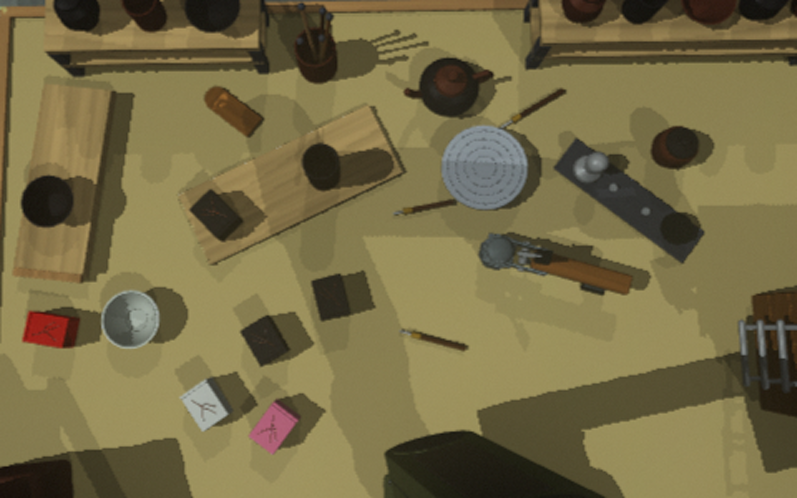

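View pics/side0c.png

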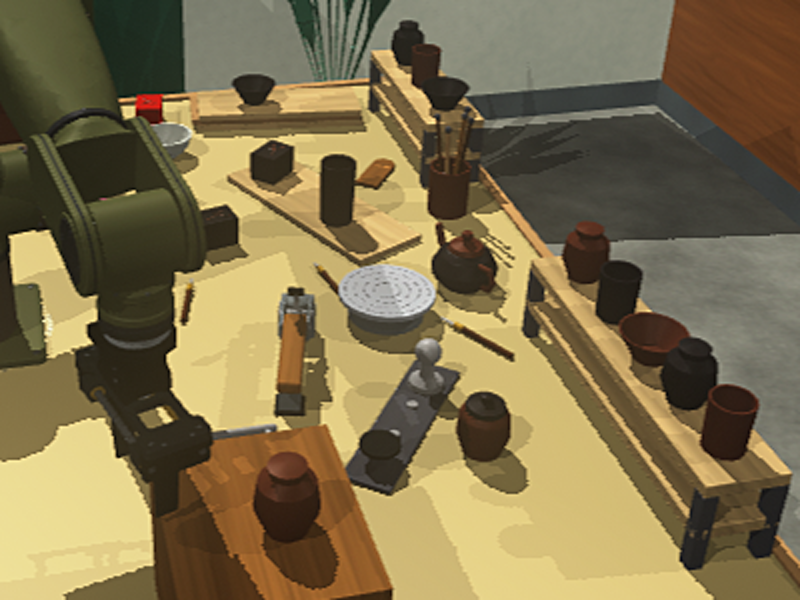

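The top view shows three dark cups: two on the bench, at crop px (265,340) and (331,297), and one on the board at (215,215). The pot is at (322,165), the wheel at (485,167), the bracket ball at (595,163) with its pillar at (680,228). The rest's coupler is at (497,250), its foot end to the right. The pink, white and red cups are decoys.

```bash
cat > h.py <<'E'
import numpy as np,cv2
from scipy.optimize import minimize
def proj(c,P):
    P=np.atleast_2d(P);T=np.linalg.inv(c["extrinsics"]);q=P@T[:3,:3].T+T[:3,3]
    q=q*[1,-1,-1];u=q@np.asarray(c["intrinsics"]).T;return u[:,:2]/u[:,2:]
def back(c,u,v,z):
    d=np.linalg.inv(c["intrinsics"])@[u,v,1];E=c["extrinsics"];d=E[:3,:3]@(d*[1,-1,-1]);o=E[:3,3]
    return o+d*(z-o[2])/d[2]
def box(x0,x1,y0,y1,z0,z1): return np.array([[x,y,z] for x in(x0,x1) for y in(y0,y1) for z in(z0,z1)],float)
def cyl(r0,r1,z0,z1):
    a=np.linspace(0,2*np.pi,40);return np.vstack([np.c_[r*np.cos(a),r*np.sin(a),0*a+z] for r,z in((r0,z0),(r1,z1))])
S=4
def place(M,p): 
    c,s=np.cos(p[2]),np.sin(p[2]);return np.c_[p[0]+c*M[:,0]-s*M[:,1],p[1]+s*M[:,0]+c*M[:,1],M[:,2]]
def fit(c,maskfn,M,p0,pad=25,yaw=True,iters=3):
    """max IoU of hull of model M (3D pts) at (x,y,yaw) with colour mask"""
    pts=proj(c,place(M,p0));lo=np.maximum(pts.min(0).astype(int)-pad,0);hi=pts.max(0).astype(int)+pad
    im=cv2.resize(c["img"][lo[1]:hi[1],lo[0]:hi[0]],None,fx=S,fy=S,interpolation=cv2.INTER_CUBIC)
    m=maskfn(im).astype(np.uint8)
    n,l,st,ce=cv2.connectedComponentsWithStats(m)
    def cost(p):
        h=cv2.convexHull(((proj(c,place(M,p))-lo+.5)*S-.5).astype(np.float32)*16).astype(np.int32)
        r=np.zeros_like(m);cv2.fillConvexPoly(r,h,1,shift=4);return -(r&m).sum()/max(1,(r|m).sum())
    # keep component best overlapping the init
    best=max(range(1,n),key=lambda i:st[i,4]);m=(l==best).astype(np.uint8)
    p=np.array(p0,float);bestr=None
    yaws=[0] if not yaw else [0,.25,-.25]
    for dy in yaws:
        q=p+[0,0,dy]
        for k in range(iters):
            s=np.array([[0,0,0],[12,0,0],[0,12,0],[0,0,.15 if yaw else 0]])/(k+1)
            if not yaw:
                r=minimize(lambda w:cost([w[0],w[1],p[2]]),q[:2],method="Nelder-Mead",options=dict(initial_simplex=(q+s)[:3,:2]));q=np.r_[r.x,p[2]]
            else:
                r=minimize(cost,q,method="Nelder-Mead",options=dict(initial_simplex=q+s));q=r.x
        if bestr is None or r.fun<bestr[1]: bestr=(q,r.fun)
    return bestr[0].round(3),round(-bestr[1],3)
CUP=box(-26,26,0,70,0,52)   # lying, +y towards mouth, origin mid foot edge
POT=cyl(29,31,0,112)
dark=lambda im:im.max(2)<75
E
python3 - <<'E'
from h import *
from rig import env
for n in("top","side"):
    c=env.capture(n);a=c["img"]
    if n=="top":
        f=lambda x,y:(int(round(100+x/1.66)),int(round(100+y/1.66)))
        for nm,x,y in[("cupA",265,340),("cupA dn",262,355),("cupB",331,297),("cup4",215,215),("pot",322,165),("wheel",485,167),("ball",595,163),("strip",630,195),("strip2",575,150),("pillar",680,228),("coup",497,252),("bar",580,270),("bar2",615,280),("board",270,190),("shadowboard",360,165),("bench",420,300),("shad bench",290,320),("footblack",592,288)]:
            u,v=f(x,y);print(nm,u,v,a[v-1:v+2,u-1:u+2].reshape(-1,3).mean(0).round(),back(c,u,v,dict(cupA=52,cupB=52,cup4=64,pot=112,wheel=44,ball=70,pillar=35,bar=72).get(nm,0)).round())
E
```

```text
cupA 260 305 [54. 46. 35.] [332. 299.  52.]
cupA dn 258 314 [48. 44. 35.] [305. 312.   0.]
cupB 299 279 [48. 41. 30.] [402. 189.  52.]
cup4 230 230 [45. 41. 30.] [543. 383.  64.]
pot 294 199 [36. 32. 21.] [619. 199. 112.]
wheel 392 201 [113. 121. 124.] [624. -80.  44.]
ball 458 198 [135. 140. 138.] [ 624. -263.   70.]
strip 480 217 [54. 53. 51.] [ 581. -347.    0.]
strip2 446 190 [51. 51. 48.] [ 664. -250.    0.]
pillar 510 237 [37. 35. 25.] [ 516. -416.   35.]
coup 399 252 [81. 88. 84.] [ 480. -103.    0.]
bar 449 263 [100.  70.  35.] [ 441. -228.   72.]
bar2 470 269 [97. 68. 34.] [ 427. -309.    0.]
board 263 214 [133. 114.  72.] [599. 298.   0.]
shadowboard 317 199 [67. 58. 37.] [642. 136.   0.]
bench 353 281 [157. 146.  92.] [397.  34.   0.]
shad bench 275 293 [87. 80. 50.] [365. 262.   0.]
footblack 457 273 [51. 49. 38.] [ 416. -270.    0.]
```

```bash
cat >> h.py <<'E'
dark=lambda im:cv2.morphologyEx((im.max(2)<62).astype(np.uint8),cv2.MORPH_OPEN,np.ones((9,9)))
wood=lambda im:(im[...,0].astype(int)-im[...,2]>45)&(im[...,0]<125)&(im[...,0].astype(int)-im[...,1]>22)
def lift(M,z): return M+[0,0,z]
RBAR=box(-127,41,-17,17,54,72)
STRIP=box(-140,140,-35,35,0,6)
E
cat > loc.py <<'E'
from h import *
from rig import env
c=env.capture("top");s=env.capture("side")
def mk(c,name,maskfn,M,p0,**k):
    p,i=fit(c,maskfn,M,p0,**k);print(name,p,i);return p
out={}
for n,p0,z in[("cupA",(300,300,.4),0),("cupB",(370,190,.1),0),("cup4",(520,370,-.5),12)]:
    out[n]=mk(c,n,dark,lift(CUP,z),p0,pad=12)
out["pot"]=mk(c,"pot",dark,lift(POT,12),(610,195,0),yaw=False,pad=10)
out["potS"]=mk(s,"potS",dark,lift(POT,12),(610,195,0),yaw=False,pad=6)
out["bar"]=mk(c,"bar",wood,RBAR,(450,-200,1.4),pad=12)
out["barS"]=mk(s,"barS",wood,RBAR,(450,-200,1.4),pad=12)
out["strip"]=mk(c,"strip",lambda im:(im.max(2)<75),STRIP,(590,-330,.9),pad=8)
def ov(c,L,fn,crop,f):
    a=cv2.resize(c["img"],None,fx=f,fy=f,interpolation=cv2.INTER_CUBIC)[:,:,::-1].copy()
    for M,p in L:
        h=cv2.convexHull(((proj(c,place(M,p))+.5)*f-.5).astype(np.float32)).astype(int);cv2.polylines(a,[h],True,(0,255,0),1)
    y0,y1,x0,x1=[int(q*f) for q in crop];cv2.imwrite(fn,a[y0:y1,x0:x1])
L=[(CUP,out["cupA"]),(CUP,out["cupB"]),(lift(CUP,12),out["cup4"]),(lift(POT,12),out["pot"]),(RBAR,out["bar"]),(STRIP,out["strip"])]
ov(c,L,"pics/ov1.png",(150,370,195,530),2.35)
ov(s,L+[(RBAR,out["barS"])],"pics/ov2.png",(200,420,260,500),2.6)
E
python3 loc.py
```

```text
cupA [276.   312.     0.55] -0.0
cupB [3.54e+02 2.06e+02 3.00e-01] -0.0
cup4 [ 4.8e+02  4.1e+02 -4.5e-01] -0.0
pot [562. 243.   0.] -0.0
potS [562. 231.   0.] -0.0
bar [ 482.   -232.      1.55] -0.0
barS [ 416.321 -247.438    1.86 ] -1550667793687756.5
strip [ 670.889 -425.111    1.244] -0.0h.py:23: RuntimeWarning: overflow encountered in scalar negative
  r=np.zeros_like(m);cv2.fillConvexPoly(r,h,1,shift=4);return -(r&m).sum()/max(1,(r|m).sum())
```

View pics/ov1.png

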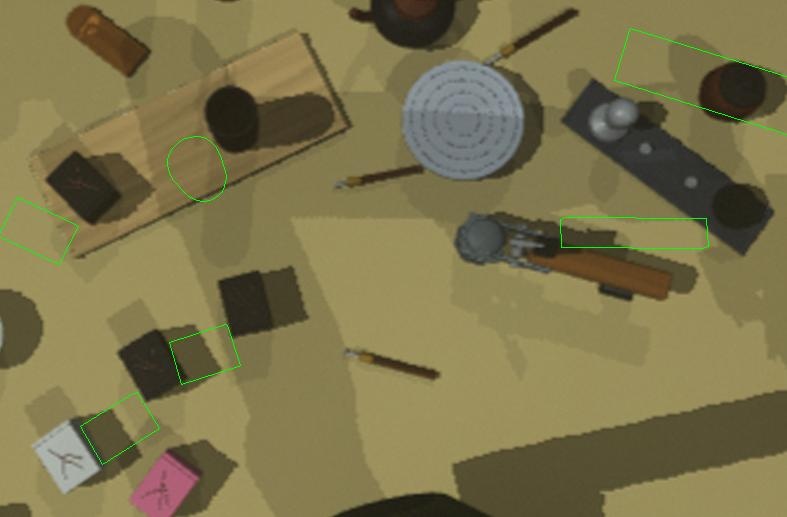

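View pics/ov2.png

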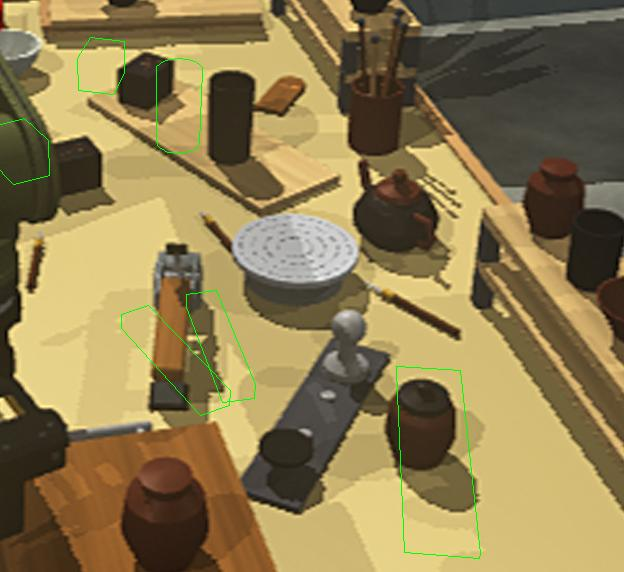

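```bash
sed -i 's/return -(r&m).sum()\/max(1,(r|m).sum())/return -float((r\&m).sum())\/float(max(1,(r|m).sum()))/' h.py
python3 - <<'E'
t=open('loc.py').read()
t=t.replace('(300,300,.4),0)','(305,305,.5),0)').replace('(370,190,.1),0)','(372,197,.1),0)').replace('(520,370,-.5),12)','(515,385,-.6),12)').replace('(450,-200,1.4),pad=12','(452,-205,1.3),pad=12')
open('loc.py','w').write(t)
E
python3 loc.py
```

```text
cupA [302.281 284.253  -1.04 ] 0.927
cupB [4.14739e+02 1.45419e+02 2.35000e-01] 0.788
cup4 [523.481 361.822  -0.787] 0.937
pot [621.037 200.18    0.   ] 0.936
potS [621.389 199.694   0.   ] 0.875
bar [ 446.405 -187.866    1.358] 0.635
barS [ 451.371 -186.673    1.303] 0.106
strip [ 572.74  -340.412    0.899] 0.813
```

View pics/ov1.png

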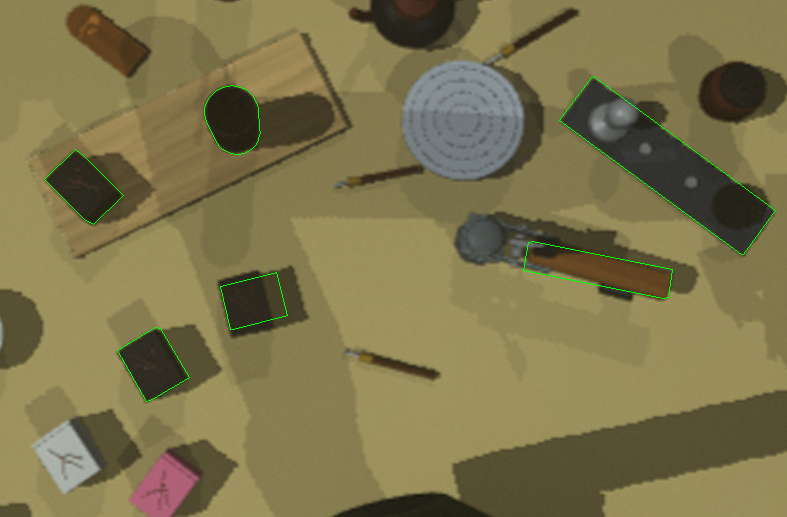

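```bash
cat > plan.py <<'E'
import numpy as np,json
def plan(wps,step=45,ang=.15,start=None):
    """wps: (x,y,z,yaw,jaw[,minrows]); yaw None = keep. prints rows in tool axes, calls of 8"""
    if start is None:
        from rig import env
        s=env.get_state();start=[*s["position"],s["tool_rot"][2]]
        print("at",np.round(start,2),"F",s["force"].round(1),"w",round(s["width"],1),"t",round(s["clock"],1))
    p=np.array(start[:3],float);y=start[3];rows=[]
    for w in wps:
        t=np.array(w[:3],float);ty=y if w[3] is None else w[3]
        dy=ty-y;dy=(dy+np.pi)%(2*np.pi)-np.pi;ty=y+dy
        n=max(1,int(np.ceil(np.linalg.norm(t-p)/step)),int(np.ceil(abs(dy)/ang)),w[5] if len(w)>5 else 0)
        for k in range(n,0,-1):
            d=(t-p)/k;c,s_=np.cos(y),np.sin(y)
            r=[round(c*d[0]+s_*d[1],1),round(s_*d[0]-c*d[1],1),round(-d[2],1)];sp=round(-(ty-y)/k,3)
            p=p+[c*r[0]+s_*r[1],s_*r[0]-c*r[1],-r[2]];y-=sp;rows.append([r,sp,w[4]])
    while len(rows)%8: rows.append([[0,0,0],0,rows[-1][2]])
    for i in range(0,len(rows),8): print(json.dumps(rows[i:i+8]).replace(" ",""))
    print("end",p.round(1),round(y,3))
E
python3 - <<'E'
from plan import plan
plan([(190,-621,300,None,0),(442,-205,220,1.358,0),(442.5,-205.5,110,1.358,0)])
from h import *; from rig import env
c=env.capture("top")
t=lambda im:cv2.morphologyEx((im.max(2)<57).astype(np.uint8),cv2.MORPH_OPEN,np.ones((9,9)))
print(fit(c,t,CUP,(372,197,-1.3),pad=10))
b=lambda im:(im[...,0].astype(int)-im[...,2]>20)&(im[...,0]>85)
for q in[(30,158),(298,30),(350,126),(78,257)]: print(back(c,195+q[0]/2.35,150+q[1]/2.35,12).round())
for q in[(403,120),(523,120),(463,60),(463,180)]: print("wheel",back(c,195+q[0]/2.35,150+q[1]/2.35,44).round())
E
```

```text
at [ 1.9007e+02 -6.2158e+02  2.1468e+02  3.0000e-01] F [-0.1 -0.1 -0.6] w 95.0 t 1.6
[[[0.1,-0.3,-42.7],-0.0,0],[[0.0,-0.3,-42.6],-0.0,0],[[33.0,-29.5,7.3],-0.096,0],[[35.6,-26.2,7.3],-0.097,0],[[38.0,-22.6,7.3],-0.096,0],[[40.0,-18.8,7.3],-0.097,0],[[41.6,-14.9,7.3],-0.096,0],[[42.9,-10.8,7.2],-0.097,0]]
[[[43.7,-6.6,7.3],-0.096,0],[[44.2,-2.4,7.2],-0.097,0],[[44.2,1.9,7.3],-0.096,0],[[43.8,6.1,7.2],-0.097,0],[[42.9,10.3,7.3],-0.096,0],[[-0.1,0.2,36.7],-0.0,0],[[-0.1,0.2,36.6],-0.0,0],[[-0.2,0.2,36.7],-0.0,0]]
end [ 442.5 -205.5  110. ] 1.358
(array([369.575, 180.995,  -1.342]), np.float64(0.913))
[589. 460.  12.]
[750. 120.  12.]
[625.  57.  12.]
[464. 398.  12.]
wheel [625.  -7.  44.]
wheel [ 623. -154.   44.]
wheel [699. -83.  44.]
wheel [549. -78.  44.]
```

Emit:
carry_out --deltas '[[[0,0,-43],0,0],[[0,0,-43],0,0],[[33,-29.5,7.3],-0.096,0],[[35.6,-26.2,7.3],-0.097,0],[[38,-22.6,7.3],-0.096,0],[[40,-18.8,7.3],-0.097,0],[[41.6,-14.9,7.3],-0.096,0],[[42.9,-10.8,7.2],-0.097,0]]'

```text
clock: 2.65
position: [328.1, -393.4, 256.9]
tool_rot: [3.141, -0.0, 0.879]
force: [-0.6, -0.0, 0.3]
width: 95.1
```

Emit:
carry_out --deltas '[[[43.7,-6.6,7.3],-0.096,0],[[44.2,-2.4,7.2],-0.097,0],[[44.2,1.9,7.3],-0.096,0],[[43.8,6.1,7.2],-0.097,0],[[42.9,10.3,7.3],-0.096,0],[[0,0,36],0,0],[[0,0,37],0,0],[[0,0,37],0,0]]'

```text
clock: 3.65
position: [442.3, -205.4, 109.9]
tool_rot: [3.141, 0.0, 1.358]
force: [0.2, -0.5, 0.6]
width: 95.2
```

Run:
```python
from plan import plan
from rig import env
import cv2
plan([(442.5,-205.5,110,1.358,0)])
for n,r in(("side",(240,380,240,440)),("top",(180,320,360,560))):
    c=env.capture(n);a=c["img"][r[0]:r[1],r[2]:r[3],::-1];cv2.imwrite(f"pics/{n}1.png",cv2.resize(a,None,fx=4 if n=="side" else 3,fy=4 if n=="side" else 3,interpolation=cv2.INTER_CUBIC))
a=cv2.imread("pics/side1.png");b=cv2.imread("pics/top1.png")
import numpy as np
b=cv2.resize(b,(400,280));a=cv2.resize(a,(400,280));cv2.imwrite("pics/both1.png",np.vstack([a,b]))
```

```text
at [ 442.3  -205.41  109.91    1.36] F [ 0.2 -0.5  0.6] w 95.2 t 3.6
[[[-0.0,0.2,-0.1],0.0,0],[[0,0,0],0,0],[[0,0,0],0,0],[[0,0,0],0,0],[[0,0,0],0,0],[[0,0,0],0,0],[[0,0,0],0,0],[[0,0,0],0,0]]
end [ 442.5 -205.5  110. ] 1.358
```

View pics/both1.png

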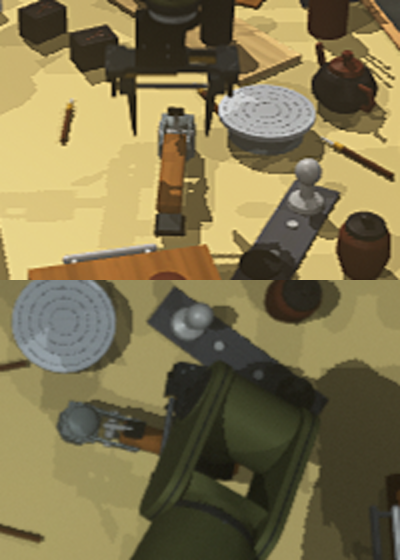

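Emit:
carry_out --deltas '[[[0,0,30],0,0],[[0,0,25],0,0],[[0,0,11],0,0],[[0,0,0],0,0],[[0,0,0],0,255],[[0,0,0],0,255],[[0,0,0],0,255],[[0,0,0],0,255]]' --newtons 35

```text
clock: 4.75
position: [442.2, -205.7, 44.9]
tool_rot: [3.141, 0.0, 1.358]
force: [0.3, -0.2, 1.1]
width: 60.3
```

Emit:
carry_out --deltas '[[[0,0,0],0,255],[[0,0,0],0,255],[[0,0,0],0,255],[[0,0,-10],0,255],[[0,0,-25],0,255],[[0,0,-30],0,255],[[0,0,-35],0,255],[[0,0,0],0,255]]'

```text
clock: 5.75
position: [443.1, -206.4, 147.0]
tool_rot: [3.137, 0.002, 1.358]
force: [-0.3, -0.5, -4.9]
width: 34.1
```

Run:
```python
from h import *
from rig import env
print(env.get_state()["torque"],env.get_state()["width"])
from plan import plan
# target: rest origin at (572.7,-340.4) yaw .899, hover 35+50
import math
y=.899
plan([(572.7-17*math.cos(y),-340.4-17*math.sin(y),180,y,255)],step=35,ang=.08)
c=env.capture("side");cv2.imwrite("pics/s2.png",cv2.resize(c["img"][230:400,250:450,::-1],None,fx=3,fy=3,interpolation=cv2.INTER_CUBIC))
```

```text
[-0.10775581 -0.1298983   0.02225128] 34.119641967080476
at [ 443.13 -206.37  146.98    1.36] F [-0.3 -0.5 -4.9] w 34.1 t 5.8
[[[-19.8,24.6,-5.5],0.076,255],[[-17.9,26.0,-5.5],0.077,255],[[-15.8,27.3,-5.5],0.076,255],[[-13.7,28.4,-5.5],0.077,255],[[-11.5,29.4,-5.5],0.076,255],[[-9.3,30.2,-5.5],0.077,255],[[0,0,0],0,255],[[0,0,0],0,255]]
end [ 562.1 -353.7  180. ] 0.899
```

View pics/s2.png

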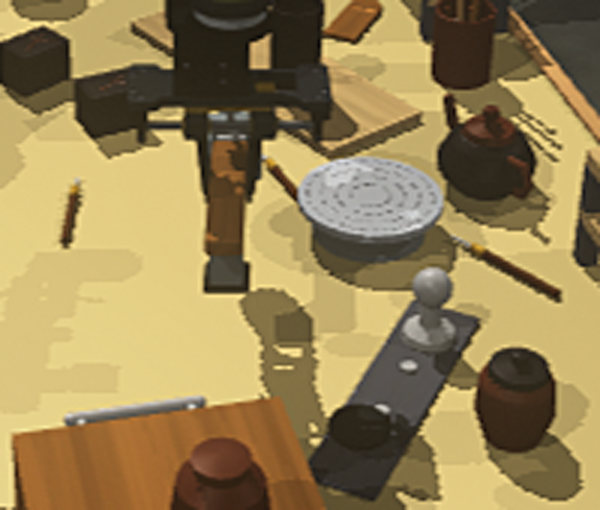

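Emit:
carry_out --deltas '[[[0,0,-15],0,255],[[-19,24,-4],0.076,255],[[-18,26,-4],0.077,255],[[-16,27,-4],0.076,255],[[-14,28,-4],0.077,255],[[-5,14,-2],0.076,255],[[0,0,0],0.077,255],[[0,0,0],0,255]]'

```text
clock: 6.8
position: [529.1, -314.1, 176.0]
tool_rot: [-3.138, 0.0, 0.9]
force: [0.2, 0.1, -4.8]
width: 33.9
```

Run:
```python
from h import *
from rig import env
from plan import plan
plan([(562,-353.7,180,.899,255)])
a=np.random.default_rng(0).normal(size=(400,3));SPH=a/np.linalg.norm(a,axis=1)[:,None]*19
ims=[]
strip=(572.74,-340.41,.899)
g=None
for n in("side","top"):
    c=env.capture(n)
    b=np.array([95,0,62.]);bp=place(b[None],strip)[0]
    u=proj(c,bp)[0];print(n,u)
    f=10;x0,y0=(u-20).astype(int);im=cv2.resize(c["img"][y0:y0+40,x0:x0+40,::-1],None,fx=f,fy=f,interpolation=cv2.INTER_CUBIC)
    def dr(M,p,col):
        h=cv2.convexHull(((proj(c,place(M,p))-[x0,y0]+.5)*f-.5).astype(np.float32)).astype(int);cv2.polylines(im,[h],True,col,1)
    dr(SPH+[0,0,62],(bp[0],bp[1],0),(0,255,0));dr(STRIP,strip,(0,0,255))
    for k in range(0,40,5): cv2.putText(im,str(x0+k),(k*f,8),0,.3,(255,0,0));cv2.putText(im,str(y0+k),(0,k*f+8),0,.3,(255,0,0))
    ims.append(im)
cv2.imwrite("pics/ball.png",np.hstack(ims));print(bp)
```

```text
at [ 529.09 -314.09  176.      0.9 ] F [ 0.2  0.1 -4.8] w 33.9 t 6.8
[[[-5.3,25.2,-2.0],0.0,255],[[-5.2,25.2,-2.0],0.001,255],[[0,0,0],0,255],[[0,0,0],0,255],[[0,0,0],0,255],[[0,0,0],0,255],[[0,0,0],0,255],[[0,0,0],0,255]]
end [ 562.  -353.7  180. ] 0.899
side [394.90343091 323.73294671]
top [458.21087305 195.96146176]
[ 631.8673335  -266.05303373   62.        ]
```

View pics/ball.png

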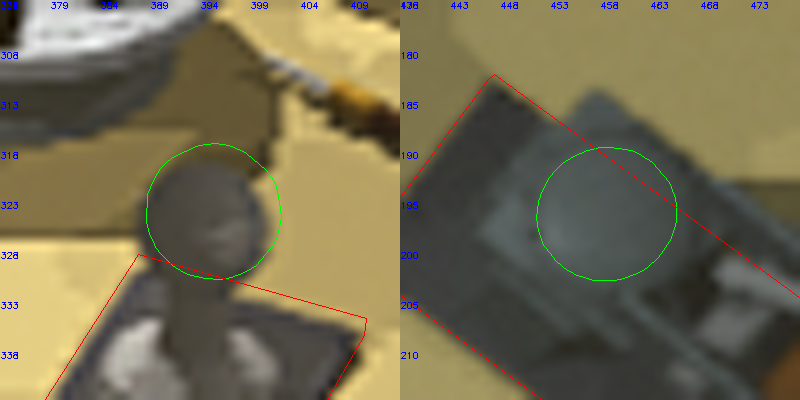

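Run:
```python
from h import *
from rig import env
a=np.random.default_rng(0).normal(size=(400,3));SPH=a/np.linalg.norm(a,axis=1)[:,None]*19
strip=(572.74,-340.41,.899);ims=[]
for n in("top",):
    c=env.capture(n);c["img"]=cv2.imread(f"pics/{n}0.png")[:,:,::-1]
    for bp in [(631.87,-266.05),(629,-268)]:
        u=proj(c,[*bp,62])[0]
        f=10;x0,y0=438,180;im=cv2.resize(c["img"][y0:y0+40,x0:x0+40,::-1],None,fx=f,fy=f,interpolation=cv2.INTER_CUBIC)
        im=cv2.convertScaleAbs(im,alpha=1.5)
        def dr(M,p,col):
            h=cv2.convexHull(((proj(c,place(M,p))-[x0,y0]+.5)*f-.5).astype(np.float32)).astype(int);cv2.polylines(im,[h],True,col,1)
        dr(SPH+[0,0,62],(*bp,0),(0,255,0));dr(STRIP,strip,(0,0,255));dr(cyl(28,28,34,35),place(np.array([[-85,0,0.]]),strip)[0]*[1,1,0],(255,255,0))
        ims.append(im)
cv2.imwrite("pics/ball2.png",np.hstack(ims))
```

```text
(no output)
```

View pics/ball2.png

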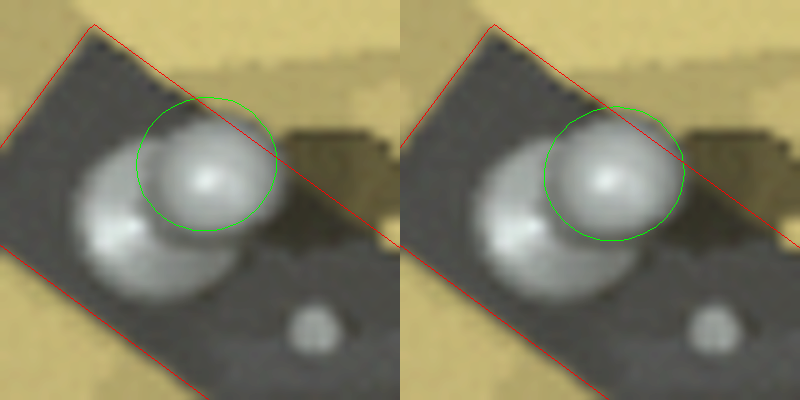

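Run:
```python
from plan import plan
plan([(557.5,-358.4,176,.905,255),(557.5,-358.4,150,.905,255)],step=25)
```

```text
at [ 529.32 -314.03  176.84    0.9 ] F [-0.   0.  -4.9] w 34.3 t 7.0
[[[-5.7,16.6,0.3],-0.002,255],[[-5.8,16.5,0.3],-0.002,255],[[-5.8,16.5,0.2],-0.001,255],[[-0.0,0.0,13.0],-0.0,255],[[-0.0,0.0,13.0],-0.0,255],[[0,0,0],0,255],[[0,0,0],0,255],[[0,0,0],0,255]]
end [ 557.5 -358.4  150. ] 0.905
```

Emit:
carry_out --deltas '[[[-5.7,16.6,0.3],-0.002,255],[[-5.8,16.5,0.3],-0.002,255],[[-5.8,16.5,0.2],-0.001,255],[[0,0,13],0,255],[[0,0,13],0,255],[[0,0,0],0,255],[[0,0,0],0,255],[[0,0,0],0,255]]'

```text
clock: 7.95
position: [558.2, -358.8, 151.7]
tool_rot: [3.14, -0.0, 0.904]
force: [-0.1, -0.2, -4.3]
width: 34.0
```

Run:
```python
from h import *
from rig import env
s=env.get_state();p=s["position"];y=s["tool_rot"][2];print(p,s["tool_rot"],s["force"])
d=np.array([np.cos(y),np.sin(y)])
o=p[:2]+18.3*d;z=p[2]-44.9
a=np.random.default_rng(0).normal(size=(400,3));SPH=a/np.linalg.norm(a,axis=1)[:,None]*19
ims=[]
for n in("side","top"):
    c=env.capture(n);u=proj(c,[*(o+60*d),100])[0];f=6 if n=="top" else 6;w=33
    x0,y0=(u-w).astype(int);im=cv2.resize(c["img"][y0:y0+2*w,x0:x0+2*w,::-1],None,fx=f,fy=f,interpolation=cv2.INTER_CUBIC)
    im=cv2.convertScaleAbs(im,alpha=1.7)
    def dr(M,q,col):
        h=cv2.convexHull(((proj(c,place(M,q))-[x0,y0]+.5)*f-.5).astype(np.float32)).astype(int);cv2.polylines(im,[h],True,col,1)
    dr(SPH+[0,0,62],(627.5,-269.3,0),(0,255,0))
    dr(cyl(28,28,z,z+50)+[0,0,0],(*(o+95*d),0),(0,0,255))
    dr(RBAR+[0,0,z],(*o,y),(255,255,0));dr(box(-106,-64,-21,21,z,z+10),(*o,y),(255,0,255));dr(cyl(28,28,34,35),(627.5-180*d[0],-269.3-180*d[1],0),(0,255,255))
    ims.append(im)
cv2.imwrite("pics/hov.png",np.hstack(ims))
```

```text
[ 558.19063949 -358.84509717  151.6676199 ] [ 3.14032262e+00 -2.33503258e-05  9.04021763e-01] [-0.10687365 -0.2072608  -4.34579836]
```

View pics/hov.png

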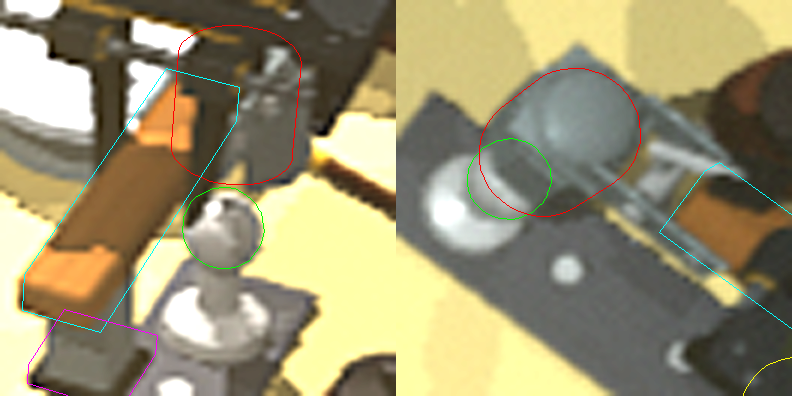

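```bash
cat > hov.py <<'E'
from h import *
from rig import env
import sys
s=env.get_state();p=s["position"];y=s["tool_rot"][2];print(p,s["tool_rot"],s["force"])
d=np.array([np.cos(y),np.sin(y)])
o=p[:2]+18.3*d;z=p[2]-44.9
a=np.random.default_rng(0).normal(size=(400,3));SPH=a/np.linalg.norm(a,axis=1)[:,None]*19
ims=[]
for n in("side","top"):
    c=env.capture(n);u=proj(c,[*(o+90*d),z+20])[0];f=10;w=20
    x0,y0=(u-w).astype(int);im=cv2.resize(c["img"][y0:y0+2*w,x0:x0+2*w,::-1],None,fx=f,fy=f,interpolation=cv2.INTER_CUBIC)
    im=cv2.convertScaleAbs(im,alpha=1.7)
    def dr(M,q,col):
        h=cv2.convexHull(((proj(c,place(M,q))-[x0,y0]+.5)*f-.5).astype(np.float32)).astype(int);cv2.polylines(im,[h],True,col,1)
    dr(SPH+[0,0,62],(627.5,-269.3,0),(0,255,0))
    dr(box(67,123,-28,28,z,z),(*o,y),(0,0,255));dr(box(67,123,-28,28,z+46,z+46),(*o,y),(255,0,255))
    dr(RBAR+[0,0,z],(*o,y),(255,255,0))
    ims.append(im)
cv2.imwrite(sys.argv[1],np.hstack(ims))
E
python3 hov.py pics/hov2.png
```

```text
[ 558.19570494 -358.87663903  151.64709216] [ 3.14039519e+00 -1.62117845e-05  9.03986167e-01] [ 0.83393208  0.42456682 -4.03733141]
```

View pics/hov2.png

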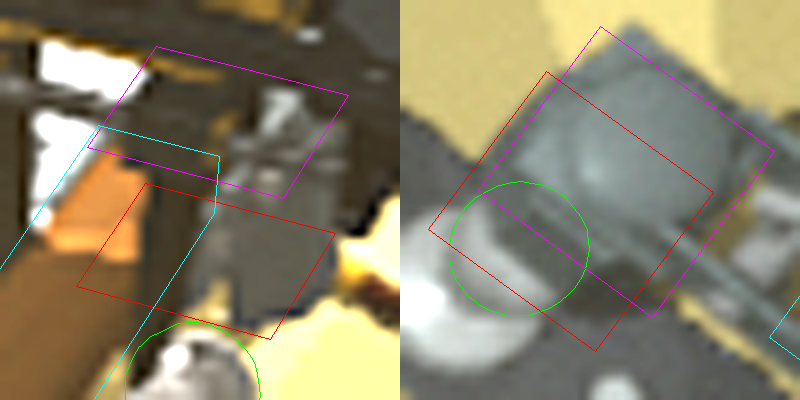

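Emit:
carry_out --deltas '[[[0,0,10],0,255],[[0,0,10],0,255],[[0,0,6],0,255],[[0,0,2],0,255],[[0,0,2],0,255],[[0,0,0],0,255],[[0,0,0],0,255],[[0,0,0],0,255]]'

```text
clock: 9.15
position: [558.1, -358.9, 121.2]
tool_rot: [3.141, -0.0, 0.904]
force: [-0.9, -0.4, -4.6]
width: 34.3
```

Emit:
carry_out --deltas '[[[0,0,1],0,255],[[0,0,1],0,255],[[0,0,1],0,255],[[0,0,1],0,255],[[0,0,0],0,255],[[0,0,0],0,255],[[0,0,0],0,255],[[0,0,0],0,255]]'

```text
clock: 10.15
position: [557.9, -358.8, 116.9]
tool_rot: [-3.142, -0.0, 0.904]
force: [-0.3, -0.9, -3.6]
width: 34.3
```

```bash
python3 hov.py pics/hov3.png
```

```text
[ 557.90444771 -358.77313074  116.87884984] [-3.14153565e+00 -1.89481557e-05  9.03829119e-01] [-0.32997343 -0.86685015 -3.63089668]
```

View pics/hov3.png

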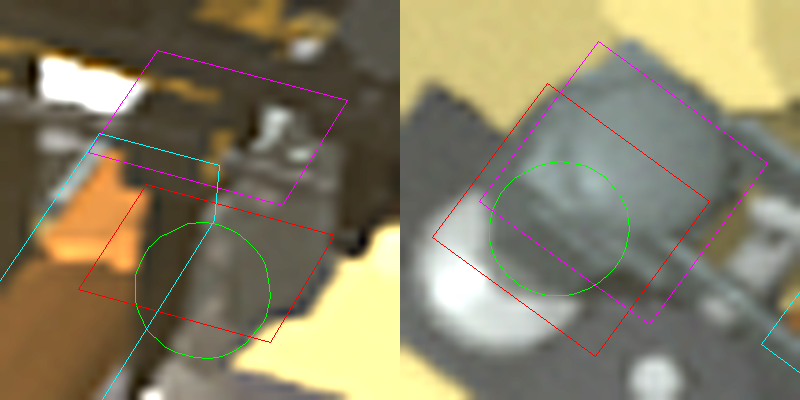

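Emit:
carry_out --deltas '[[[0,0,1],0,255],[[0,0,1],0,255],[[0,0,1],0,255],[[0,0,0],0,255],[[0,0,0],0,255],[[0,0,0],0,255],[[0,0,0],0,255],[[0,0,0],0,255]]'

```text
clock: 11.25
position: [557.8, -358.7, 113.8]
tool_rot: [-3.141, -0.0, 0.904]
force: [-2.6, 0.7, -3.5]
width: 33.9
```

```bash
python3 -c "
from rig import env
s=env.get_state();print(s['position'],s['tool_rot'],s['force'],s['torque'])"
```

```text
[ 557.81256535 -358.68209863  113.77072266] [-3.14118382e+00 -2.72494919e-05  9.03921593e-01] [-2.57426975  0.73787803 -3.48468018] [0.32563942 0.40589661 0.27992678]
```

Emit:
carry_out --deltas '[[[0,0,-3],0,255],[[-0.5,-2,0],0,255],[[-0.5,-1.5,0],0,255],[[0,0,2],0,255],[[0,0,1],0,255],[[0,0,1],0,255],[[0,0,1],0,255],[[0,0,0],0,255]]'

```text
clock: 12.25
position: [554.5, -357.4, 111.7]
tool_rot: [-3.141, -0.0, 0.904]
force: [0.5, -0.1, -5.3]
width: 34.2
```

Emit:
carry_out --deltas '[[[0,0,1],0,255],[[0,0,1],0,255],[[0,0,1],0,255],[[0,0,0],0,255],[[0,0,0],0,255],[[0,0,0],0,255],[[0,0,0],0,255],[[0,0,0],0,255]]'

```text
clock: 13.25
position: [554.5, -357.4, 108.9]
tool_rot: [-3.142, -0.0, 0.904]
force: [0.1, 0.7, -4.9]
width: 34.2
```

```bash
cat > st.py <<'E'
from rig import env
import numpy as np
s=env.get_state();y=s['tool_rot'][2];F=s['force'];c,n=np.cos(y),np.sin(y)
print(s['clock'],s['position'].round(1),s['tool_rot'].round(3),'F',F.round(1),'toolxy F',round(c*F[0]+n*F[1],1),round(n*F[0]-c*F[1],1),'T',s['torque'].round(2),'w',round(s['width'],1))
E
python3 st.py
```

```text
13.25 [ 554.5 -357.4  108.9] [-3.142 -0.     0.904] F [ 0.1  0.7 -4.9] toolxy F 0.6 -0.3 T [-0.09  0.    0.  ] w 34.2
```

Free of contact; carry on down.

Emit:
carry_out --deltas '[[[0,0,1.5],0,255],[[0,0,1.5],0,255],[[0,0,1.5],0,255],[[0,0,1.5],0,255],[[0,0,1.5],0,255],[[0,0,1],0,255],[[0,0,0],0,255],[[0,0,0],0,255]]'

```text
clock: 14.25
position: [554.6, -357.5, 100.5]
tool_rot: [3.141, 0.0, 0.904]
force: [-0.8, -0.7, -4.9]
width: 34.3
```

```bash
python3 st.py
```

```text
14.25 [ 554.6 -357.5  100.5] [3.141 0.    0.904] F [-0.8 -0.7 -4.9] toolxy F -1.0 -0.2 T [-0.05 -0.04 -0.02] w 34.3
```

Emit:
carry_out --deltas '[[[0,0,2.5],0,255],[[0,0,2.5],0,255],[[0,0,2.5],0,255],[[0,0,2.5],0,255],[[0,0,2.5],0,255],[[0,0,2.5],0,255],[[0,0,0],0,255],[[0,0,0],0,255]]'

```text
clock: 15.25
position: [554.6, -357.5, 85.4]
tool_rot: [3.141, 0.0, 0.904]
force: [0.4, -0.0, -4.2]
width: 34.2
```

```bash
python3 st.py
```

```text
15.25 [ 554.6 -357.5   85.4] [3.141 0.    0.904] F [ 0.4 -0.  -4.2] toolxy F 0.2 0.4 T [-0.14  0.03  0.01] w 34.2
```

Emit:
carry_out --deltas '[[[0,0,1],0,255],[[0,0,1],0,255],[[0,0,1],0,255],[[0,0,1],0,255],[[0,0,1],0,255],[[0,0,1],0,255],[[0,0,0],0,255],[[0,0,0],0,255]]'

```text
clock: 16.25
position: [554.8, -357.3, 80.1]
tool_rot: [3.141, -0.0, 0.904]
force: [-0.9, 3.4, 2.1]
width: 33.6
```

```bash
python3 st.py
```

```text
16.25 [ 554.8 -357.3   80.1] [ 3.141 -0.     0.904] F [-0.9  3.4  2.1] toolxy F 2.1 -2.8 T [ 0.51  0.37 -0.16] w 33.6
```

Emit:
carry_out --deltas '[[[0,0,0],0,100],[[0,0,0],0,50],[[0,0,0],0,0],[[0,0,0],0,0],[[0,0,-10],0,0],[[0,0,-30],0,0],[[0,0,-40],0,0],[[0,0,-40],0,0]]'

```text
clock: 17.25
position: [554.5, -357.4, 201.2]
tool_rot: [3.141, -0.0, 0.904]
force: [0.4, -0.4, 0.0]
width: 94.9
```

```bash
python3 st.py
python3 - <<'E'
from plan import plan
import numpy as np
d=np.array([np.cos(.904),np.sin(.904)]);g=np.array([554.7,-357.4])
def W(x,z,jaw=255,n=0): q=g+(x+18.3)*d;return (*q,z+35,.904,jaw,n)
H=np.array([55,60]);L=58.4
pts=[]
for th in np.linspace(-.05,.9,11):
    a=np.radians(103.8)+th;P=H+(L+0)*np.array([np.cos(a),np.sin(a)]);pts.append(W(P[0]+10,P[1]+(2-3*th/.9)))
plan([W(70,165,255,3),W(66,118,255,2)]+pts+[W(8,82,255,2)])
E
```

```text
17.25 [ 554.5 -357.4  201.2] [ 3.141 -0.     0.904] F [ 0.4 -0.4  0. ] toolxy F -0.1 0.6 T [-0.06 -0.03 -0.03] w 94.9
at [ 554.54 -357.42  201.24    0.9 ] F [ 0.4 -0.4  0. ] w 94.9 t 17.2
[[[29.5,0.0,0.4],-0.0,255],[[29.5,0.0,0.4],-0.0,255],[[29.4,0.1,0.4],-0.0,255],[[-2.0,-0.0,23.5],-0.0,255],[[-2.0,-0.0,23.5],-0.0,255],[[-12.1,0.0,-1.5],-0.0,255],[[-5.4,0.0,1.7],-0.0,255],[[-5.2,0.0,2.1],-0.0,255]]
[[[-5.0,0.0,2.6],-0.0,255],[[-4.8,0.0,3.1],-0.0,255],[[-4.6,0.0,3.5],-0.0,255],[[-4.2,0.0,4.0],-0.0,255],[[-3.8,0.0,4.3],-0.0,255],[[-3.4,0.0,4.7],-0.0,255],[[-3.0,0.0,5.0],-0.0,255],[[-2.6,0.0,5.2],-0.0,255]]
[[[-1.9,0.0,0.7],-0.0,255],[[-2.0,0.0,0.6],-0.0,255],[[0,0,0],0,255],[[0,0,0],0,255],[[0,0,0],0,255],[[0,0,0],0,255],[[0,0,0],0,255],[[0,0,0],0,255]]
end [ 570.9 -336.7  117. ] 0.904
```

Emit:
carry_out --deltas '[[[29.5,0,0],0,255],[[29.5,0,0],0,255],[[29.5,0,0],0,255],[[0,0,0],0,255],[[0,0,0],0,255],[[0,0,0],0,255],[[0,0,0],0,255],[[0,0,0],0,255]]'

```text
clock: 18.25
position: [609.0, -288.3, 199.4]
tool_rot: [-3.142, 0.0, 0.903]
force: [-0.5, -0.2, 0.2]
width: 20.5
```

Emit:
carry_out --deltas '[[[0,0,0],0,255],[[0,0,0],0,255],[[0,0,0],0,255],[[-2,0,15],0,255],[[-2,0,15],0,255],[[0,0,10],0,255],[[0,0,7],0,255],[[-6,0,0],0,255]]'

```text
clock: 19.25
position: [602.8, -295.4, 151.4]
tool_rot: [-3.14, 0.0, 0.904]
force: [-0.3, -0.5, -0.3]
width: 0.1
```

```bash
python3 st.py
python3 - <<'E'
from h import *
from rig import env
ims=[]
for n,(y,x) in(("side",(290,340)),("top",(150,400))):
    c=env.capture(n);ims.append(cv2.resize(c["img"][y:y+100,x:x+100,::-1],(400,400),interpolation=cv2.INTER_CUBIC))
cv2.imwrite("pics/lev.png",cv2.convertScaleAbs(np.hstack(ims),alpha=1.5))
E
```

```text
19.25 [ 602.8 -295.4  151.4] [-3.14   0.     0.904] F [-0.3 -0.5 -0.3] toolxy F -0.6 0.1 T [-0.01 -0.04  0.02] w 0.1
```

View pics/lev.png

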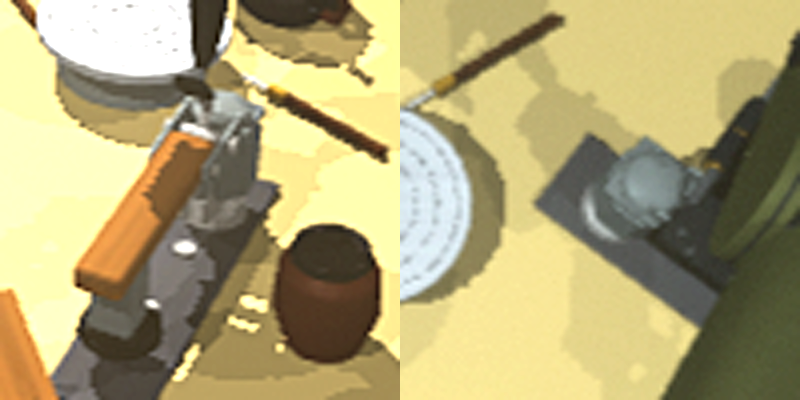

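Emit:
carry_out --deltas '[[[-5,0,0],0,255],[[-6,0,1],0,255],[[-5,0,1.5],0,255],[[-5,0,2],0,255],[[-5,0,2.5],0,255],[[-4.8,0,3],0,255],[[-4.5,0,3.5],0,255],[[-4,0,4],0,255]]'

```text
clock: 20.35
position: [578.5, -326.8, 134.5]
tool_rot: [-3.141, 0.0, 0.904]
force: [-0.8, 0.8, 1.0]
width: 0.5
```

```bash
python3 st.py
```

```text
20.35 [ 578.5 -326.8  134.5] [-3.141  0.     0.904] F [-0.8  0.8  1. ] toolxy F 0.2 -1.1 T [ 0.14  0.02 -0.06] w 0.5
```

Emit:
carry_out --deltas '[[[-3.5,0,4],0,255],[[-3,0,4.5],0,255],[[-2.5,0,4.5],0,255],[[-2,0,2.5],0,255],[[-2,0,1.5],0,255],[[0,0,1],0,255],[[0,0,1],0,255],[[0,0,0],0,255]]'

```text
clock: 21.35
position: [573.8, -336.3, 119.9]
tool_rot: [3.136, -0.004, 0.904]
force: [1.5, 6.0, 12.1]
width: 0.5
```

```bash
python3 st.py
```

```text
21.35 [ 573.8 -336.3  119.9] [ 3.136 -0.004  0.904] F [ 1.5  6.  12.1] toolxy F 5.6 -2.5 T [ 1.08 -0.33  0.04] w 0.5
```

Emit:
carry_out --deltas '[[[-2,0,-1],0,255],[[-3,0,0],0,255],[[0,0,1],0,255],[[0,0,1.5],0,255],[[0,0,0],0,255],[[0,0,0],0,255],[[0,0,0],0,255],[[0,0,0],0,255]]'

```text
clock: 22.35
position: [571.1, -340.6, 119.6]
tool_rot: [3.134, -0.004, 0.904]
force: [1.3, 5.7, 15.9]
width: 0.4
```

```bash
python3 st.py
```

```text
22.35 [ 571.1 -340.6  119.6] [ 3.134 -0.004  0.904] F [ 1.3  5.7 15.9] toolxy F 5.3 -2.6 T [ 1.19 -0.24  0.02] w 0.4
```

Emit:
carry_out --deltas '[[[0,0,-10],0,255],[[0,0,-30],0,200],[[0,0,-40],0,100],[[0,0,-30],0,0],[[0,0,0],0,0],[[0,0,0],0,0],[[0,0,0],0,0],[[0,0,0],0,0]]'

```text
clock: 23.35
position: [567.1, -340.4, 222.5]
tool_rot: [-3.139, 0.0, 0.904]
force: [0.6, 0.1, 0.8]
width: 64.9
```

```bash
python3 st.py
python3 - <<'E'
from plan import plan
plan([(621,200,240,.9,0),(621,200,240,.9,0)])
E
```

```text
23.35 [ 567.1 -340.4  222.5] [-3.139  0.     0.904] F [0.6 0.1 0.8] toolxy F 0.4 0.4 T [-0.11 -0.1  -0.09] w 64.9
at [ 567.1  -340.41  222.55    0.9 ] F [0.6 0.1 0.8] w 64.9 t 23.4
[[[35.2,-22.5,-1.3],0.0,0],[[35.2,-22.5,-1.3],0.0,0],[[35.2,-22.5,-1.4],0.0,0],[[35.2,-22.4,-1.3],0.0,0],[[35.2,-22.5,-1.4],0.0,0],[[35.2,-22.4,-1.3],0.0,0],[[35.2,-22.5,-1.4],0.001,0],[[35.2,-22.5,-1.3],0.0,0]]
[[[35.2,-22.5,-1.4],0.001,0],[[35.2,-22.5,-1.3],0.0,0],[[35.2,-22.5,-1.4],0.001,0],[[35.2,-22.5,-1.3],0.0,0],[[35.3,-22.6,-1.4],0.001,0],[[-0.0,0.0,0.0],-0.0,0],[[0,0,0],0,0],[[0,0,0],0,0]]
end [621. 200. 240.] 0.9
```

Emit:
carry_out --deltas '[[[35.2,-22.5,0],0,0],[[35.2,-22.5,0],0,0],[[35.2,-22.5,0],0,0],[[35.2,-22.5,0],0,0],[[35.2,-22.5,0],0,0],[[35.2,-22.5,0],0,0],[[35.2,-22.5,0],0,0],[[35.2,-22.5,0],0,0]]'

```text
clock: 24.35
position: [600.2, -6.8, 223.7]
tool_rot: [-3.141, 0.0, 0.904]
force: [0.5, -0.7, -0.1]
width: 95.3
```

Emit:
carry_out --deltas '[[[35.2,-22.5,0],0,0],[[35.2,-22.5,0],0,0],[[35.2,-22.5,0],0,0],[[35.2,-22.5,0],0,0],[[35.2,-22.5,0],0,0],[[0,0,35],0,0],[[0,0,20],0,0],[[0,0,0],0,0]]'

```text
clock: 25.35
position: [619.3, 198.9, 166.2]
tool_rot: [-3.138, 0.004, 0.903]
force: [0.2, -1.2, 0.0]
width: 95.1
```

```bash
python3 st.py;python3 - <<'E'
from plan import plan
plan([(621,200,165,.904,0),(621,200,78,.904,0)],step=30)
E
```

```text
25.35 [619.3 198.9 166.2] [-3.138  0.004  0.903] F [ 0.2 -1.2  0. ] toolxy F -0.8 0.9 T [ 0.02 -0.05 -0.01] w 95.1
at [619.3  198.93 166.24   0.9 ] F [ 0.2 -1.2  0. ] w 95.1 t 25.4
[[[1.9,0.7,1.2],-0.001,0],[[-0.0,-0.0,29.0],0.0,0],[[-0.0,-0.0,29.0],0.0,0],[[-0.0,-0.0,29.0],0.0,0],[[0,0,0],0,0],[[0,0,0],0,0],[[0,0,0],0,0],[[0,0,0],0,0]]
end [621. 200.  78.] 0.904
```

Emit:
carry_out --deltas '[[[1.9,0.7,1],0,0],[[0,0,29],0,0],[[0,0,29],0,0],[[0,0,29],0,0],[[0,0,0],0,0],[[0,0,0],0,255],[[0,0,0],0,255],[[0,0,0],0,255]]' --newtons 14

```text
clock: 26.35
position: [623.6, 201.0, 83.0]
tool_rot: [3.14, -0.002, 0.904]
force: [0.1, 1.1, 0.2]
width: 70.6
```

Emit:
carry_out --deltas '[[[0,0,0],0,255],[[0,0,0],0,255],[[0,0,0],0,255],[[0,0,0],0,255],[[0,0,-10],0,255],[[0,0,-20],0,255],[[0,0,-25],0,255],[[0,0,-20],0,255]]'

```text
clock: 27.35
position: [623.1, 200.8, 158.4]
tool_rot: [3.141, -0.001, 0.904]
force: [-0.8, -0.0, -2.5]
width: 61.3
```

```bash
python3 st.py;python3 - <<'E'
from plan import plan
plan([(624,-80.5,150,.904,255),(624,-80.5,113,.904,255,5)],step=32)
E
```

```text
27.35 [623.1 200.8 158.4] [ 3.141e+00 -1.000e-03  9.040e-01] F [-0.8 -0.  -2.5] toolxy F -0.5 -0.6 T [ 0.01 -0.04 -0.04] w 61.3
at [623.08 200.77 158.38   0.9 ] F [-0.8 -0.  -2.5] w 61.3 t 27.4
[[[-24.5,19.4,0.9],-0.0,255],[[-24.5,19.4,0.9],-0.0,255],[[-24.5,19.4,0.9],-0.0,255],[[-24.5,19.4,0.9],-0.0,255],[[-24.5,19.4,1.0],-0.0,255],[[-24.5,19.4,0.9],-0.0,255],[[-24.5,19.4,1.0],-0.0,255],[[-24.4,19.5,0.9],-0.0,255]]
[[[-24.5,19.4,1.0],-0.0,255],[[0.0,0.0,7.4],-0.0,255],[[0.0,0.0,7.4],-0.0,255],[[0.0,0.0,7.4],-0.0,255],[[0.0,0.0,7.4],-0.0,255],[[0.0,0.0,7.4],-0.0,255],[[0,0,0],0,255],[[0,0,0],0,255]]
end [624.  -80.5 113. ] 0.904
```

Emit:
carry_out --deltas '[[[-24.5,19.4,1],0,255],[[-24.5,19.4,1],0,255],[[-24.5,19.4,1],0,255],[[-24.5,19.4,1],0,255],[[-24.5,19.4,1],0,255],[[-24.5,19.4,1],0,255],[[-24.5,19.4,1],0,255],[[-24.4,19.5,1],0,255]]'

```text
clock: 28.35
position: [623.5, -50.3, 149.2]
tool_rot: [3.141, -0.0, 0.904]
force: [0.7, 0.4, -2.8]
width: 61.2
```

Emit:
carry_out --deltas '[[[-22.5,19.4,1],0,255],[[0,0,8],0,255],[[0,0,8],0,255],[[0,0,8],0,255],[[0,0,5],0,255],[[0,0,0],0,255],[[0,0,0],0,255],[[0,0,0],0,255]]'

```text
clock: 29.35
position: [625.1, -78.9, 118.9]
tool_rot: [3.141, -0.0, 0.904]
force: [0.2, -0.2, -2.6]
width: 61.6
```

```bash
python3 st.py
```

```text
29.35 [625.1 -78.9 118.9] [ 3.141 -0.     0.904] F [ 0.2 -0.2 -2.6] toolxy F 0.0 0.3 T [-0.04 -0.05 -0.01] w 61.6
```

Emit:
carry_out --deltas '[[[0,0,1],0,255],[[0,0,1],0,255],[[0,0,1],0,255],[[0,0,0.5],0,255],[[0,0,0.5],0,255],[[0,0,0],0,255],[[0,0,0],0,255],[[0,0,0],0,255]]'

```text
clock: 30.35
position: [624.8, -78.9, 114.4]
tool_rot: [3.142, -0.0, 0.904]
force: [0.4, 0.2, -1.8]
width: 61.4
```

```bash
python3 st.py
```

```text
30.35 [624.8 -78.9 114.4] [ 3.142 -0.     0.904] F [ 0.4  0.2 -1.8] toolxy F 0.5 0.2 T [-0.04 -0.01 -0.01] w 61.4
```

Emit:
carry_out --deltas '[[[0,0,0.7],0,255],[[0,0,0.7],0,255],[[0,0,0],0,255],[[0,0,0],0,255],[[0,0,0],0,255],[[0,0,0],0,255],[[0,0,0],0,255],[[0,0,0],0,255]]'

```text
clock: 31.35
position: [625.0, -79.0, 114.3]
tool_rot: [3.141, -0.0, 0.904]
force: [-3.9, -0.1, 5.3]
width: 61.3
```

```bash
python3 st.py
```

```text
31.35 [625.  -79.  114.3] [ 3.141 -0.     0.904] F [-3.9 -0.1  5.3] toolxy F -2.4 -3.0 T [0.08 0.68 0.01] w 61.3
```

Emit:
carry_out --deltas '[[[0,0,0],0,120],[[0,0,0],0,80],[[0,0,0],0,30],[[0,0,0],0,0],[[0,0,-15],0,0],[[0,0,-30],0,0],[[0,0,-40],0,0],[[0,0,-20],0,0]]'

```text
clock: 32.35
position: [626.2, -79.2, 222.0]
tool_rot: [3.137, -0.002, 0.904]
force: [0.1, 0.3, -0.6]
width: 94.9
```

```bash
python3 st.py
cat > loc2.py <<'E'
from h import *
from rig import env
import sys
t=lambda im:cv2.morphologyEx((im.max(2)<57).astype(np.uint8),cv2.MORPH_OPEN,np.ones((9,9)))
c=env.capture("top")
L=[]
for n,p0,z in[("cupA",(302,284,-1.04),0),("cupB",(369.6,181,-1.342),0),("cup4",(523.5,362,-.787),12)]:
    p,i=fit(c,t,lift(CUP,z),p0,pad=10);print(n,p,i);L.append((lift(CUP,z),p))
a=cv2.resize(c["img"],None,fx=2.35,fy=2.35,interpolation=cv2.INTER_CUBIC)[:,:,::-1].copy()
for M,p in L:
    h=cv2.convexHull(((proj(c,place(M,p))+.5)*2.35-.5).astype(np.float32)).astype(int);cv2.polylines(a,[h],True,(0,255,0),1)
cv2.imwrite(sys.argv[1],a[352:870,458:1245])
E
python3 loc2.py pics/l2.png
```

```text
32.35 [626.2 -79.2 222. ] [ 3.137e+00 -2.000e-03  9.040e-01] F [ 0.1  0.3 -0.6] toolxy F 0.2 -0.1 T [ 0.02 -0.07 -0.01] w 94.9
cupA [301.647 284.219  -1.038] 0.839
cupB [370.589 178.26   -1.284] 0.658
cup4 [522.118 362.553  -0.787] 0.871
```

View pics/l2.png

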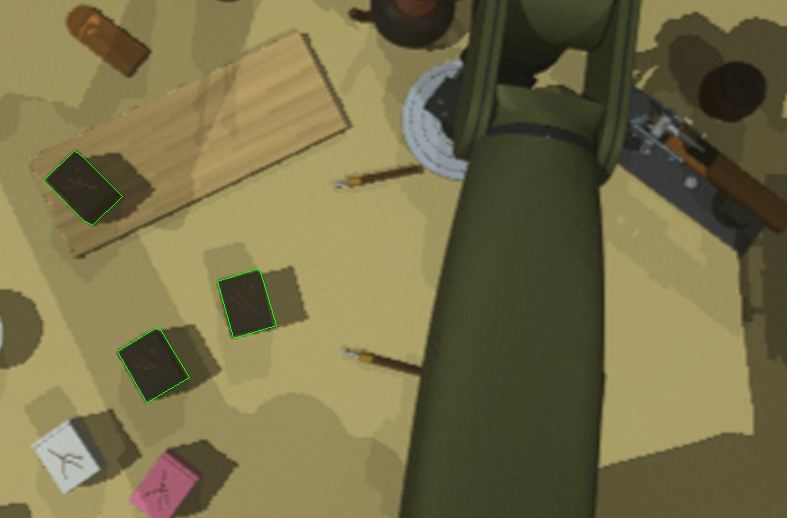

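```bash
cat > cup.py <<'E'
import numpy as np,sys
from plan import plan
def grasp(f,yaw,z0,zc=140):
    m=np.array([-np.sin(yaw),np.cos(yaw)]);g=np.array(f[:2])+57*m;ty=yaw+np.pi/2
    plan([(*g,200,ty,0),(*g,zc,ty,0),(*g,z0+7,ty,0)],step=48)
def carry(center,ty,lying_off=3,zb=12,via=110):
    m=np.array([np.cos(ty),np.sin(ty)]);E=np.array(center)+26*m;g=E+57*m
    plan([(*g,via,ty,255),(*g,zb+7+lying_off,ty,255,4)],step=40)
E
python3 -c "
from cup import *
grasp((522.8,362.2),-.787,12)"
```

```text
at [627.01 -79.32 224.11   0.9 ] F [ 1.4 -0.3  2.4] w 95.1 t 32.4
[[[30.8,-31.7,2.2],0.011,0],[[30.5,-32.0,2.2],0.011,0],[[30.1,-32.3,2.2],0.011,0],[[29.8,-32.6,2.2],0.011,0],[[29.4,-33.0,2.2],0.011,0],[[29.0,-33.3,2.2],0.011,0],[[28.7,-33.6,2.2],0.011,0],[[28.3,-33.9,2.2],0.011,0]]
[[[27.9,-34.2,2.2],0.011,0],[[27.5,-34.6,2.2],0.011,0],[[27.2,-34.9,2.1],0.01,0],[[-0.0,0.0,30.0],0.0,0],[[-0.0,0.0,30.0],0.0,0],[[-0.0,0.0,40.3],0.0,0],[[-0.0,0.0,40.4],0.0,0],[[-0.0,0.0,40.3],0.0,0]]
end [563.1 402.5  19. ] 0.784
```

Emit:
carry_out --deltas '[[[30.8,-31.7,2.2],0.011,0],[[30.5,-32,2.2],0.011,0],[[30.1,-32.3,2.2],0.011,0],[[29.8,-32.6,2.2],0.011,0],[[29.4,-33,2.2],0.011,0],[[29,-33.3,2.2],0.011,0],[[28.7,-33.6,2.2],0.011,0],[[28.3,-33.9,2.2],0.011,0]]'

```text
clock: 33.4
position: [577.6, 272.7, 199.1]
tool_rot: [-3.141, 0.001, 0.815]
force: [0.0, -0.1, 0.0]
width: 94.9
```

Emit:
carry_out --deltas '[[[27.9,-34.2,2.2],0.011,0],[[27.5,-34.6,2.2],0.011,0],[[27.2,-34.9,2.1],0.01,0],[[0,0,30],0,0],[[0,0,30],0,0],[[0,0,35],0,0],[[0,0,0],0,0],[[0,0,0],0,0]]'

```text
clock: 34.4
position: [561.4, 403.1, 99.6]
tool_rot: [3.141, -0.001, 0.784]
force: [0.4, -0.1, 1.1]
width: 95.4
```

```bash
python3 -c "
from plan import plan
plan([(563.1,402.4,75,.784,0),(563.1,402.4,19,.784,0)])"
```

```text
at [561.36 403.11  99.63   0.78] F [ 0.4 -0.1  1.1] w 95.4 t 34.4
[[[0.7,1.7,24.6],-0.0,0],[[0.0,0.0,28.0],-0.0,0],[[0.0,0.0,28.0],-0.0,0],[[0,0,0],0,0],[[0,0,0],0,0],[[0,0,0],0,0],[[0,0,0],0,0],[[0,0,0],0,0]]
end [563.1 402.4  19. ] 0.784
```

Emit:
carry_out --deltas '[[[0.7,1.7,24.6],0,0],[[0,0,28],0,0],[[0,0,26],0,0],[[0,0,2],0,0],[[0,0,0],0,255],[[0,0,0],0,255],[[0,0,0],0,255],[[0,0,0],0,255]]' --newtons 8

```text
clock: 35.4
position: [563.0, 402.4, 18.9]
tool_rot: [3.141, -0.001, 0.784]
force: [0.2, -0.4, 1.2]
width: 60.5
```

Emit:
carry_out --deltas '[[[0,0,0],0,255],[[0,0,0],0,255],[[0,0,0],0,255],[[0,0,-5],0,255],[[0,0,-8],0,255],[[0,0,-8],0,255],[[0,0,-8],0,255],[[0,0,0],0,255]]'

```text
clock: 36.4
position: [563.4, 402.7, 48.7]
tool_rot: [3.141, -0.002, 0.784]
force: [0.4, 0.6, -1.5]
width: 51.6
```

```bash
python3 st.py
python3 - <<'E'
from cup import *
carry((557.8,363),.784,via=55)
from h import *
from rig import env
c=env.capture("side");p=env.get_state()["position"];u=proj(c,p)[0].astype(int)
a=c["img"][u[1]-50:u[1]+50,u[0]-50:u[0]+50,::-1]
cv2.imwrite("pics/cupl.png",cv2.convertScaleAbs(cv2.resize(a,(500,500),interpolation=cv2.INTER_CUBIC),alpha=1.6))
E
```

```text
36.4 [563.4 402.7  48.7] [ 3.141e+00 -2.000e-03  7.840e-01] F [ 0.4  0.6 -1.5] toolxy F 0.7 -0.1 T [-0.01 -0.07  0.04] w 51.6
at [563.41 402.67  48.72   0.78] F [ 0.4  0.6 -1.5] w 51.6 t 36.4
[[[25.5,12.1,-3.1],-0.0,255],[[25.5,12.0,-3.2],-0.0,255],[[0.0,0.0,8.3],-0.0,255],[[0.0,0.0,8.2],-0.0,255],[[0.0,0.0,8.3],-0.0,255],[[0.0,0.0,8.2],-0.0,255],[[0,0,0],0,255],[[0,0,0],0,255]]
end [616.5 421.6  22. ] 0.784
```

View pics/cupl.png

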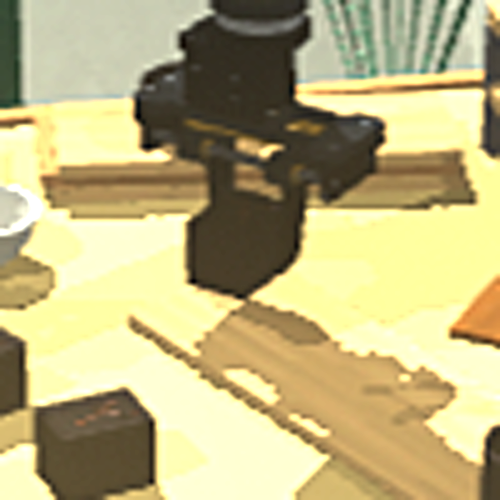

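Emit:
carry_out --deltas '[[[25.5,12,-3],0,255],[[25.5,12,-3],0,255],[[0,0,8],0,255],[[0,0,8],0,255],[[0,0,8],0,255],[[0,0,8],0,255],[[0,0,3],0,255],[[0,0,0],0,255]]'

```text
clock: 37.45
position: [615.7, 421.3, 18.4]
tool_rot: [3.141, -0.0, 0.784]
force: [-1.8, -0.9, -0.7]
width: 52.3
```

```bash
python3 st.py
```

```text
37.45 [615.7 421.3  18.4] [ 3.141 -0.     0.784] F [-1.8 -0.9 -0.7] toolxy F -1.9 -0.6 T [-0.03 -0.06 -0.03] w 52.3
```

Emit:
carry_out --deltas '[[[-2.6,0,-4.7],0,255],[[-2.8,0,-4.6],0,255],[[-3.3,0,-4.3],0,255],[[-3.6,0,-4],0,255],[[-4,0,-3.7],0,255],[[-4.3,0,-3.3],0,255],[[-4.6,0,-2.9],0,255],[[-4.8,0,-2.5],0,255]]'

```text
clock: 38.45
position: [594.2, 399.8, 48.4]
tool_rot: [3.142, 0.0, 0.784]
force: [1.0, -0.0, -0.3]
width: 52.0
```

```bash
python3 st.py
```

```text
38.45 [594.2 399.8  48.4] [3.142 0.    0.784] F [ 1.  -0.  -0.3] toolxy F 0.7 0.7 T [-0.01 -0.04 -0.02] w 52.0
```

Emit:
carry_out --deltas '[[[-5,0,-2.1],0,255],[[-5.2,0,-1.7],0,255],[[-5.3,0,-1.2],0,255],[[-5.4,0,-0.7],0,255],[[-5.5,0,-0.2],0,255],[[-5.4,0,0.2],0,255],[[-5.4,0,0.7],0,255],[[-5.3,0,1.2],0,255]]'

```text
clock: 39.45
position: [564.1, 369.8, 52.0]
tool_rot: [3.142, -0.0, 0.784]
force: [0.1, 0.4, -1.5]
width: 52.0
```

```bash
python3 st.py
```

```text
39.45 [564.1 369.8  52. ] [ 3.142 -0.     0.784] F [ 0.1  0.4 -1.5] toolxy F 0.3 -0.2 T [-0.05 -0.03 -0.03] w 52.0
```

Emit:
carry_out --deltas '[[[-5.2,0,1.7],0,255],[[-5.1,0,2.1],0,255],[[0,0,0.7],0,255],[[0,0,0.5],0,255],[[0,0,0],0,255],[[0,0,0],0,255],[[0,0,0],0,255],[[0,0,0],0,255]]'

```text
clock: 40.45
position: [557.1, 362.8, 47.1]
tool_rot: [3.142, -0.0, 0.784]
force: [0.4, 0.1, -1.6]
width: 52.1
```

```bash
python3 st.py
python3 - <<'E'
from h import *
from rig import env
c=env.capture("side");p=env.get_state()["position"];u=proj(c,p)[0].astype(int)
a=c["img"][u[1]-40:u[1]+40,u[0]-40:u[0]+40,::-1]
f=5;im=cv2.convertScaleAbs(cv2.resize(a,None,fx=f,fy=f,interpolation=cv2.INTER_CUBIC),alpha=1.6)
h=cv2.convexHull(((proj(c,place(box(-26,26,-26,26,12,82),(p[0],p[1],.784)))-(u-40)+.5)*f-.5).astype(np.float32)).astype(int);cv2.polylines(im,[h],True,(0,255,0),1)
cv2.imwrite("pics/cupu.png",im)
d=(c["img"].max(2)<57).astype(np.uint8)
# upright vs lying model overlap with dark mask, side view
for nm,M in(("upright",box(-26,26,-26,26,12,82)),("lying",box(-13,57,-26,26,43-26,43+26))):
    r=np.zeros((480,640),np.uint8);cv2.fillConvexPoly(r,cv2.convexHull(proj(c,place(M,(p[0],p[1],.784))).astype(np.float32)).astype(int),1);print(nm,(r&d).sum()/r.sum())
# lowest dark row per column
x=range(u[0]-14,u[0]+15,2);print([(k,max([v for v in range(u[1]-30,u[1]+40) if d[v,k]],default=None)) for k in x], h.reshape(-1,2)/f+u-40)
E
```

```text
40.45 [557.1 362.8  47.1] [ 3.142 -0.     0.784] F [ 0.4  0.1 -1.6] toolxy F 0.4 0.2 T [-0.01 -0.06  0.  ] w 52.1
upright 0.7554585152838428
lying 0.6772727272727272
[(305, 211), (307, 237), (309, 237), (311, 238), (313, 238), (315, 239), (317, 239), (319, 238), (321, 236), (323, 235), (325, 233), (327, 231), (329, 223), (331, 216), (333, 216)] [[329.6 221.6]
 [329.2 238.4]
 [321.8 244. ]
 [310.  240.4]
 [310.  223.4]
 [317.6 218.2]]
```

```bash
python3 -c "
from plan import plan
plan([(557,363,70,.784,255),(676.7,429.2,70,.442,255),(676.7,429.2,36,.442,255,5)],step=30,ang=.08)"
```

```text
at [557.12 362.74  47.08   0.78] F [ 0.2 -0.3 -0.8] w 52.1 t 40.5
[[[0.1,-0.3,-22.9],-0.0,255],[[26.3,7.5,-0.0],0.068,255],[[26.8,5.7,-0.0],0.068,255],[[27.1,3.9,-0.0],0.069,255],[[27.3,2.0,-0.0],0.068,255],[[27.3,0.2,-0.0],0.069,255],[[-0.0,0.0,6.8],-0.0,255],[[-0.0,0.0,6.8],-0.0,255]]
[[[-0.0,0.0,6.8],-0.0,255],[[-0.0,0.0,6.8],-0.0,255],[[-0.0,0.0,6.8],-0.0,255],[[0,0,0],0,255],[[0,0,0],0,255],[[0,0,0],0,255],[[0,0,0],0,255],[[0,0,0],0,255]]
end [676.7 429.2  36. ] 0.442
```

View pics/cupu.png

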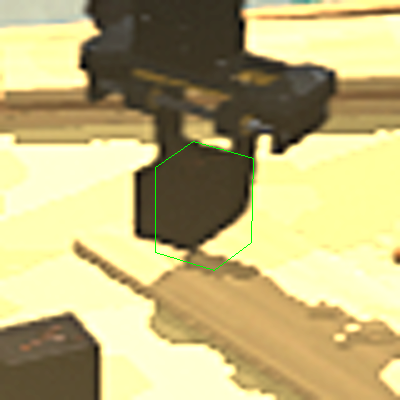

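Emit:
carry_out --deltas '[[[0,0,-23],0,255],[[26.3,7.5,0],0.068,255],[[26.8,5.7,0],0.068,255],[[27.1,3.9,0],0.069,255],[[27.3,2,0],0.068,255],[[27.3,0.2,0],0.069,255],[[0,0,7],0,255],[[0,0,7],0,255]]'

```text
clock: 41.5
position: [676.3, 428.7, 56.2]
tool_rot: [3.142, 0.0, 0.443]
force: [-0.3, 0.4, -1.3]
width: 51.9
```

Emit:
carry_out --deltas '[[[0,0,8],0,255],[[0,0,8],0,255],[[0,0,8],0,255],[[0,0,7],0,255],[[0,0,4],0,255],[[0,0,0],0,255],[[0,0,0],0,255],[[0,0,0],0,255]]'

```text
clock: 42.5
position: [677.1, 429.1, 21.6]
tool_rot: [-3.142, -0.001, 0.442]
force: [0.4, -1.1, -0.6]
width: 52.0
```

```bash
python3 st.py
```

```text
42.5 [677.1 429.1  21.6] [-3.142e+00 -1.000e-03  4.420e-01] F [ 0.4 -1.1 -0.6] toolxy F -0.2 1.2 T [ 0.02 -0.   -0.  ] w 52.0
```

Emit:
carry_out --deltas '[[[0,0,2],0,255],[[0,0,2],0,255],[[0,0,2],0,255],[[0,0,2],0,255],[[0,0,0],0,255],[[0,0,0],0,255],[[0,0,0],0,255],[[0,0,0],0,255]]'

```text
clock: 43.5
position: [676.9, 429.0, 13.2]
tool_rot: [-3.142, -0.0, 0.442]
force: [-0.4, -0.4, -1.8]
width: 52.2
```

```bash
python3 st.py
```

```text
43.5 [676.9 429.   13.2] [-3.142 -0.     0.442] F [-0.4 -0.4 -1.8] toolxy F -0.6 0.2 T [-0.01  0.01  0.  ] w 52.2
```

Emit:
carry_out --deltas '[[[0,0,2],0,255],[[0,0,2],0,255],[[0,0,2],0,255],[[0,0,0],0,255],[[0,0,0],0,255],[[0,0,0],0,255],[[0,0,0],0,255],[[0,0,0],0,255]]'

```text
clock: 44.5
position: [676.8, 429.0, 7.2]
tool_rot: [-3.142, -0.0, 0.442]
force: [0.4, 0.2, -1.3]
width: 52.1
```

```bash
python3 st.py
```

```text
44.5 [676.8 429.    7.2] [-3.142 -0.     0.442] F [ 0.4  0.2 -1.3] toolxy F 0.4 -0.0 T [ 0.   -0.06  0.01] w 52.1
```

Emit:
carry_out --deltas '[[[0,0,-4],0,255],[[0,0,-4],0,255],[[-4,0,0],0,255],[[-3,0,0],0,255],[[-2,0,0],0,255],[[0,0,0],0,255],[[0,0,0],0,255],[[0,0,0],0,255]]'

```text
clock: 45.5
position: [670.0, 425.7, 16.3]
tool_rot: [-3.141, -0.004, 0.442]
force: [4.7, 1.6, 1.0]
width: 52.0
```

```bash
python3 st.py
```

```text
45.5 [670.  425.7  16.3] [-3.141 -0.004  0.442] F [4.7 1.6 1. ] toolxy F 4.9 0.5 T [ 0.39 -0.86 -0.04] w 52.0
```

Emit:
carry_out --deltas '[[[-1,0,0],0,255],[[-1,0,0],0,255],[[-1,0,0],0,255],[[-1,0,0],0,255],[[0,0,0],0,255],[[0,0,0],0,255],[[0,0,0],0,255],[[0,0,0],0,255]]'

```text
clock: 46.5
position: [668.1, 424.8, 17.9]
tool_rot: [-3.141, -0.008, 0.442]
force: [7.4, 3.5, 1.4]
width: 52.0
```

```bash
python3 st.py
```

```text
46.5 [668.1 424.8  17.9] [-3.141 -0.008  0.442] F [7.4 3.5 1.4] toolxy F 8.2 0.0 T [ 0.66 -1.25 -0.09] w 52.0
```

Emit:
carry_out --deltas '[[[0,0,0],0,255],[[0,0,0],0,255],[[0,0,0],0,255],[[0,0,0],0,255],[[0,0,0],0,255],[[0,0,0],0,255],[[0,0,0],0,255],[[0,0,0],0,255]]' --newtons 3

```text
clock: 47.5
position: [665.0, 423.4, 15.0]
tool_rot: [3.142, 0.0, 0.442]
force: [3.3, 0.7, 2.0]
width: 52.2
```

```bash
python3 st.py
```

```text
47.5 [665.  423.4  15. ] [3.142 0.    0.442] F [3.3 0.7 2. ] toolxy F 3.2 0.8 T [ 0.27 -0.62  0.01] w 52.2
```

Emit:
carry_out --deltas '[[[0,0,-2],0,255],[[-0.5,0,-2],0,255],[[-1,0,-2],0,255],[[-1.5,0,-2],0,255],[[-1.5,0,-2],0,255],[[-1.5,0,-2],0,255],[[0,0,0],0,255],[[0,0,0],0,255]]'

```text
clock: 48.5
position: [659.5, 420.8, 27.0]
tool_rot: [3.142, 0.0, 0.442]
force: [0.2, 0.7, -0.7]
width: 51.7
```

```bash
python3 st.py
cat > tilt.py <<'E'
from h import *
from rig import env
import sys
from scipy.optimize import minimize
def tilt(gax=57,glat=26,show=True):
    s=env.get_state();p=s["position"];y=s["tool_rot"][2];c=env.capture("side");g=np.array([p[0],p[1],p[2]+19])
    m=np.array([np.cos(y),np.sin(y),0]);l=np.array([-np.sin(y),np.cos(y),0]);Z=np.array([0,0,1.])
    u0=proj(c,g)[0].astype(int)-45;S=4
    im=cv2.resize(c["img"][u0[1]:u0[1]+90,u0[0]:u0[0]+90],None,fx=S,fy=S,interpolation=cv2.INTER_CUBIC)
    d=(im.max(2)<60).astype(np.float32)
    zz=proj(c,g+[0,0,8])[0]; cut=int((zz[1]-u0[1])*S)   # judge only below pads' top
    d[:cut]=0
    def cost(q):
        ph,ax=q;a=np.cos(ph)*m+np.sin(ph)*Z;b=-np.sin(ph)*m+np.cos(ph)*Z
        P=[g+a*(i-ax)+b*(j-glat)+l*k for i in(0,70) for j in(0,52) for k in(-26,26)]
        h=cv2.convexHull(((proj(c,np.array(P))-u0+.5)*S-.5).astype(np.float32)).astype(int)
        r=np.zeros(d.shape,np.uint8);cv2.fillConvexPoly(r,h,1);r[:cut]=0
        return -float((r*d).sum())/float(np.maximum(r,d)[:, :].sum())
    R=[(cost((ph,ax)),ph,ax) for ph in np.radians(np.arange(-20,111,5)) for ax in(gax-10,gax-5,gax,gax+5)]
    R.sort();print("tilt deg/axial/IoU:",[(round(np.degrees(r[1])),r[2],round(-r[0],3)) for r in R[:6]])
if __name__=="__main__": tilt(*[float(v) for v in sys.argv[1:]])
E
python3 tilt.py
```

```text
48.5 [659.5 420.8  27. ] [3.142 0.    0.442] F [ 0.2  0.7 -0.7] toolxy F 0.5 -0.6 T [-0.03 -0.09  0.02] w 51.7
tilt deg/axial/IoU: [(10, 47, 0.641), (5, 47, 0.636), (5, 52, 0.636), (15, 47, 0.628), (10, 52, 0.626), (0, 52, 0.624)]
```

```bash
python3 -c "
from plan import plan
plan([(659.5,420.8,65,.442,255),(620.5,265.4,65,.442,255),(620.5,265.4,30,.442,255,4),(620.5,265.4,19,.442,255,6)],step=32)"
```

```text
at [6.5954e+02 4.2080e+02 2.6980e+01 4.4000e-01] F [-0.1  0.2 -0.6] w 51.8 t 48.5
[[[-0.0,-0.0,-19.0],-0.0,255],[[-0.0,-0.0,-19.0],-0.0,255],[[-17.0,20.6,-0.0],-0.0,255],[[-16.9,20.6,-0.0],-0.0,255],[[-17.0,20.6,-0.0],-0.0,255],[[-16.9,20.7,-0.0],-0.0,255],[[-17.0,20.6,-0.0],-0.0,255],[[-16.9,20.7,-0.0],-0.0,255]]
[[[-0.0,-0.0,8.7],-0.0,255],[[-0.0,-0.0,8.8],-0.0,255],[[-0.0,-0.0,8.7],-0.0,255],[[-0.0,-0.0,8.8],-0.0,255],[[-0.0,-0.0,1.8],-0.0,255],[[-0.0,-0.0,1.8],-0.0,255],[[-0.0,-0.0,1.8],-0.0,255],[[-0.0,-0.0,1.9],-0.0,255]]
[[[-0.0,-0.0,1.8],-0.0,255],[[-0.0,-0.0,1.9],-0.0,255],[[0,0,0],0,255],[[0,0,0],0,255],[[0,0,0],0,255],[[0,0,0],0,255],[[0,0,0],0,255],[[0,0,0],0,255]]
end [620.5 265.4  19. ] 0.442
```

Grip up to 5 N for the carry, then lay it flat on the board and regrasp at the mouth's upper corner.

Emit:
carry_out --deltas '[[[0,0,0],0,255],[[0,0,-19],0,255],[[0,0,-19],0,255],[[-17,20.6,0],0,255],[[-17,20.6,0],0,255],[[-17,20.6,0],0,255],[[-17,20.6,0],0,255],[[-17,20.6,0],0,255]]' --newtons 5

```text
clock: 49.55
position: [627.6, 291.0, 67.6]
tool_rot: [3.141, -0.003, 0.442]
force: [0.5, 1.0, -0.9]
width: 52.1
```

Emit:
carry_out --deltas '[[[-17,20.6,0],0,255],[[0,0,9],0,255],[[0,0,9],0,255],[[0,0,8],0,255],[[0,0,6],0,255],[[0,0,3],0,255],[[0,0,2],0,255],[[0,0,2],0,255]]'

```text
clock: 50.55
position: [620.5, 265.6, 26.2]
tool_rot: [3.142, -0.001, 0.442]
force: [0.0, -0.4, -0.7]
width: 52.1
```

Emit:
carry_out --deltas '[[[0,0,2],0,255],[[0,0,1.5],0,255],[[0,0,1.5],0,255],[[0,0,1],0,255],[[0,0,1],0,255],[[0,0,0],0,255],[[0,0,0],0,255],[[0,0,0],0,255]]'

```text
clock: 51.55
position: [620.4, 265.4, 19.1]
tool_rot: [3.141, -0.0, 0.442]
force: [2.1, 0.9, 3.0]
width: 52.1
```

```bash
python3 st.py
```

```text
51.55 [620.4 265.4  19.1] [ 3.141 -0.     0.442] F [2.1 0.9 3. ] toolxy F 2.3 0.1 T [ 0.07 -0.35 -0.01] w 52.1
```

Emit:
carry_out --deltas '[[[0,0,0],0,100],[[0,0,0],0,0],[[0,0,0],0,0],[[0,0,-15],0,0],[[0,0,-35],0,0],[[0,0,-40],0,0],[[0,0,-20],0,0],[[-20,40,0],0,0]]'

```text
clock: 52.55
position: [620.8, 222.7, 132.6]
tool_rot: [3.141, -0.006, 0.445]
force: [1.2, -0.5, -0.3]
width: 94.9
```

Emit:
carry_out --deltas '[[[-20,40,0],0,0],[[-20,40,0],0,0],[[-20,40,0],0,0],[[-20,40,0],0,0],[[-20,40,0],0,0],[[0,0,0],0,0],[[0,0,0],0,0],[[0,0,0],0,0]]'

```text
clock: 53.55
position: [614.3, -1.5, 128.9]
tool_rot: [-3.141, 0.0, 0.443]
force: [0.1, 0.8, -0.0]
width: 95.1
```

```bash
python3 st.py
cat > lc.py <<'E'
from h import *
from rig import env
import sys
t=lambda im:cv2.morphologyEx((im.max(2)<57).astype(np.uint8),cv2.MORPH_OPEN,np.ones((9,9)))
def run(L):
    c=env.capture("top")
    for n,p0,z in L: 
        p,i=fit(c,t,lift(CUP,z),p0,pad=10);print(n,p,i,"mid",(place(np.array([[0,35,0.]]),p)[0][:2]).round(1))
E
python3 -c "
from lc import *
run([('cupA',(302,284,-1.04),0),('cupB',(369.6,181,-1.33),0),('cup4',(574,243,.442-1.571),12),('cup4b',(580,246,.442-1.571),12)])"
```

```text
53.55 [614.3  -1.5 128.9] [-3.141  0.     0.443] F [ 0.1  0.8 -0. ] toolxy F 0.4 -0.7 T [ 0.03 -0.01  0.02] w 95.1
cupA [301.231 284.625  -1.059] 0.845 mid [331.7 301.8]
cupB [369.506 180.052  -1.348] 0.718 mid [403.6 187.8]
cup4 [576.848 244.457  -1.113] 0.855 mid [608.2 259.9]
cup4b [577.592 245.169  -1.112] 0.855 mid [609.  260.7]
```

```bash
python3 -c "
from plan import plan
plan([(600,60,129,.443,0),(642.5,277.1,100,.458,0),(642.5,277.1,57,.458,0,4)],step=42)"
```

```text
at [ 6.1428e+02 -1.5000e+00  1.2888e+02  4.4000e-01] F [0.9 0.1 0.5] w 95.2 t 53.6
[[[6.7,-30.8,-0.1],0.0,0],[[6.8,-30.9,-0.0],0.0,0],[[21.9,-29.6,4.8],-0.002,0],[[22.0,-29.6,4.8],-0.003,0],[[22.1,-29.5,4.8],-0.002,0],[[22.1,-29.5,4.9],-0.003,0],[[22.2,-29.4,4.8],-0.002,0],[[22.3,-29.5,4.9],-0.003,0]]
[[[-0.0,0.0,10.7],0.0,0],[[-0.0,0.0,10.8],0.0,0],[[-0.0,0.0,10.7],0.0,0],[[-0.0,0.0,10.8],0.0,0],[[0,0,0],0,0],[[0,0,0],0,0],[[0,0,0],0,0],[[0,0,0],0,0]]
end [642.5 277.1  57. ] 0.458
```

Emit:
carry_out --deltas '[[[6.7,-30.8,0],0,0],[[6.8,-30.9,0],0,0],[[21.9,-29.6,4.8],-0.002,0],[[22,-29.6,4.8],-0.003,0],[[22.1,-29.5,4.8],-0.002,0],[[22.1,-29.5,4.9],-0.003,0],[[22.2,-29.4,4.8],-0.002,0],[[22.3,-29.5,4.9],-0.003,0]]'

```text
clock: 54.6
position: [642.8, 278.1, 99.8]
tool_rot: [3.141, 0.0, 0.458]
force: [0.8, 0.2, 0.1]
width: 95.5
```

Emit:
carry_out --deltas '[[[0,0,11],0,0],[[0,0,11],0,0],[[0,0,11],0,0],[[0,0,10],0,0],[[0,0,0],0,255],[[0,0,0],0,255],[[0,0,0],0,255],[[0,0,0],0,255]]' --newtons 3

```text
clock: 55.6
position: [643.4, 275.9, 57.7]
tool_rot: [3.141, -0.001, 0.457]
force: [0.2, -0.6, 0.1]
width: 60.3
```

Emit:
carry_out --deltas '[[[0,0,0],0,255],[[0,0,0],0,255],[[0,0,0],0,255],[[0,0,-5],0,255],[[0,0,-10],0,255],[[0,0,-15],0,255],[[0,0,-15],0,255],[[0,0,0],0,255]]'

```text
clock: 56.6
position: [644.6, 276.4, 105.1]
tool_rot: [3.141, -0.005, 0.457]
force: [-0.3, -0.2, -0.3]
width: 52.0
```

```bash
python3 st.py; sed -i 's/g=np.array(\[p\[0\],p\[1\],p\[2\]+19\])/g=np.array([p[0],p[1],p[2]+GZ])/; s/^import sys/import sys\nGZ=float(sys.argv.pop()) if len(sys.argv)>3 else 19/' tilt.py; sed -i 's/\[0,0,8\]/[0,0,4]/' tilt.py; python3 tilt.py 73 49 4
```

```text
56.6 [644.6 276.4 105.1] [ 3.141 -0.005  0.457] F [-0.3 -0.2 -0.3] toolxy F -0.3 0.0 T [ 0.04 -0.06  0.01] w 52.0
tilt deg/axial/IoU: [(65, 73.0, 0.548), (60, 73.0, 0.547), (55, 68.0, 0.544), (60, 68.0, 0.537), (50, 68.0, 0.535), (65, 68.0, 0.532)]
```

Emit:
carry_out --deltas '[[[-7,0,0],0,255],[[-8,0,0],0,255],[[-7,0,3],0,255],[[0,0,4],0,255],[[0,0,3],0,255],[[0,0,2],0,255],[[0,0,1],0,255],[[0,0,0],0,255]]'

```text
clock: 57.65
position: [623.9, 266.4, 90.0]
tool_rot: [3.141, -0.001, 0.457]
force: [-0.9, -0.1, 4.5]
width: 52.2
```

```bash
python3 st.py;  python3 tilt.py 70 49 4
```

```text
57.65 [623.9 266.4  90. ] [ 3.141e+00 -1.000e-03  4.570e-01] F [-0.9 -0.1  4.5] toolxy F -0.9 -0.4 T [0.09 0.14 0.01] w 52.2
tilt deg/axial/IoU: [(60, 70.0, 0.517), (55, 70.0, 0.512), (65, 75.0, 0.502), (65, 70.0, 0.501), (60, 75.0, 0.495), (45, 65.0, 0.493)]
```

Emit:
carry_out --deltas '[[[0,0,1],0,255],[[0,0,1],0,255],[[0,0,1],0,255],[[0,0,0],0,255],[[0,0,0],0,255],[[0,0,0],0,255],[[0,0,0],0,255],[[0,0,0],0,255]]'

```text
clock: 58.7
position: [623.2, 266.1, 85.8]
tool_rot: [-3.142, 0.0, 0.457]
force: [-0.3, -0.5, 3.2]
width: 52.1
```

```bash
python3 st.py;  python3 tilt.py 70 49 4
```

```text
58.7 [623.2 266.1  85.8] [-3.142  0.     0.457] F [-0.3 -0.5  3.2] toolxy F -0.5 0.3 T [0.07 0.12 0.01] w 52.1
tilt deg/axial/IoU: [(55, 65.0, 0.496), (60, 70.0, 0.493), (60, 65.0, 0.491), (65, 70.0, 0.488), (50, 65.0, 0.485), (40, 60.0, 0.484)]
```

Emit:
carry_out --deltas '[[[-3,0,-1],0,255],[[-5,0,0],0,255],[[-5,0,0.5],0,255],[[-5,0,1],0,255],[[-5,0,1.5],0,255],[[-5,0,2],0,255],[[0,0,0],0,255],[[0,0,0],0,255]]'

```text
clock: 59.75
position: [598.3, 253.8, 82.5]
tool_rot: [-3.142, -0.0, 0.457]
force: [-1.2, -0.6, 3.9]
width: 52.1
```

```bash
python3 st.py;  python3 tilt.py 66 49 4
```

```text
59.75 [598.3 253.8  82.5] [-3.142 -0.     0.457] F [-1.2 -0.6  3.9] toolxy F -1.4 0.0 T [-0.01  0.28  0.02] w 52.1
tilt deg/axial/IoU: [(65, 66.0, 0.46), (70, 71.0, 0.453), (70, 66.0, 0.452), (60, 66.0, 0.452), (60, 61.0, 0.443), (65, 71.0, 0.44)]
```

Emit:
carry_out --deltas '[[[-4,0,1.5],0,255],[[-4,0,1.5],0,255],[[-3,0,1.5],0,255],[[-2,0,1.5],0,255],[[0,0,1],0,255],[[0,0,1],0,255],[[0,0,0],0,255],[[0,0,0],0,255]]'

```text
clock: 60.8
position: [586.6, 248.1, 74.1]
tool_rot: [-3.141, 0.0, 0.457]
force: [-2.7, -0.4, 3.0]
width: 51.9
```

```bash
python3 st.py;  python3 tilt.py 66 49 4
```

```text
60.8 [586.6 248.1  74.1] [-3.141  0.     0.457] F [-2.7 -0.4  3. ] toolxy F -2.6 -0.9 T [-0.02  0.41  0.02] w 51.9
tilt deg/axial/IoU: [(75, 66.0, 0.426), (65, 61.0, 0.424), (70, 61.0, 0.424), (70, 66.0, 0.422), (80, 66.0, 0.415), (60, 61.0, 0.414)]
```

Emit:
carry_out --deltas '[[[-3,0,0],0,255],[[-3,0,0.5],0,255],[[-3,0,0.5],0,255],[[-3,0,0.5],0,255],[[0,0,0.5],0,255],[[0,0,0],0,255],[[0,0,0],0,255],[[0,0,0],0,255]]'

```text
clock: 61.85
position: [575.9, 242.8, 72.4]
tool_rot: [3.142, -0.0, 0.457]
force: [-2.4, -1.5, 4.5]
width: 51.9
```

```bash
python3 st.py;  python3 tilt.py 66 49 4; python3 tilt.py 60 40 4
```

```text
61.85 [575.9 242.8  72.4] [ 3.142 -0.     0.457] F [-2.4 -1.5  4.5] toolxy F -2.8 0.3 T [-0.22  0.45  0.04] w 51.9
tilt deg/axial/IoU: [(70, 61.0, 0.413), (75, 66.0, 0.412), (80, 66.0, 0.41), (65, 61.0, 0.41), (75, 61.0, 0.407), (70, 66.0, 0.406)]
tilt deg/axial/IoU: [(85, 65.0, 0.428), (90, 65.0, 0.426), (80, 60.0, 0.421), (80, 65.0, 0.42), (75, 60.0, 0.415), (85, 60.0, 0.414)]
```

```bash
cat > tilt2.py <<'E'
from h import *
from rig import env
from itertools import product
s=env.get_state();p=s["position"];y=s["tool_rot"][2];c=env.capture("side");g=np.array([p[0],p[1],p[2]+3.])
m=np.array([np.cos(y),np.sin(y),0]);l=np.array([-np.sin(y),np.cos(y),0]);Z=np.array([0,0,1.])
W=36;u0=proj(c,g)[0].astype(int)-[W,W//2];S=4
im=cv2.resize(c["img"][u0[1]:u0[1]+2*W,u0[0]:u0[0]+2*W],None,fx=S,fy=S,interpolation=cv2.INTER_CUBIC)
d=(im.max(2)<56).astype(np.uint8);cut=int((proj(c,g+[0,0,2])[0][1]-u0[1])*S);d[:cut]=0
d=cv2.morphologyEx(d,cv2.MORPH_OPEN,np.ones((13,13)))
n,L,st,ce=cv2.connectedComponentsWithStats(d);gx=int((proj(c,g)[0]-u0)[0]*S)
b=max(range(1,n),key=lambda i:st[i,4]-30*abs(ce[i][0]-gx));d=(L==b).astype(np.uint8)
R=[]
for ph,ax,lat in product(np.radians(np.arange(30,106,5)),range(56,75,3),range(20,53,4)):
    a=np.cos(ph)*m+np.sin(ph)*Z;q=-np.sin(ph)*m+np.cos(ph)*Z
    P=np.array([g+a*(i-ax)+q*(j-lat)+l*k for i in(0,70) for j in(0,52) for k in(-26,26)])
    h=cv2.convexHull(((proj(c,P)-u0+.5)*S-.5).astype(np.float32)).astype(int)
    r=np.zeros(d.shape,np.uint8);cv2.fillConvexPoly(r,h,1);r[:cut]=0
    R.append((float((r&d).sum())/float((r|d).sum()),round(np.degrees(ph)),ax,lat,round(P[:,2].min(),1)))
R.sort(reverse=True);print("IoU,tilt,ax,lat,zmin",[tuple(np.round(r,2)) for r in R[:7]])
E
python3 tilt2.py
```

```text
IoU,tilt,ax,lat,zmin [(np.float64(0.81), np.float64(90.0), np.float64(62.0), np.float64(36.0), np.float64(13.4)), (np.float64(0.81), np.float64(85.0), np.float64(62.0), np.float64(40.0), np.float64(10.2)), (np.float64(0.81), np.float64(90.0), np.float64(62.0), np.float64(40.0), np.float64(13.4)), (np.float64(0.81), np.float64(95.0), np.float64(62.0), np.float64(36.0), np.float64(12.3)), (np.float64(0.81), np.float64(100.0), np.float64(62.0), np.float64(32.0), np.float64(10.9)), (np.float64(0.81), np.float64(85.0), np.float64(62.0), np.float64(44.0), np.float64(9.8)), (np.float64(0.81), np.float64(95.0), np.float64(65.0), np.float64(36.0), np.float64(9.3))]
```

Emit:
carry_out --deltas '[[[0,0,0],0,110],[[0,0,0],0,90],[[0,0,0],0,50],[[0,0,0],0,0],[[0,0,0],0,0],[[0,0,-30],0,0],[[0,0,-40],0,0],[[0,0,-20],0,0]]'

```text
clock: 63.0
position: [576.9, 243.1, 164.9]
tool_rot: [3.141, -0.004, 0.457]
force: [0.5, -0.2, -0.0]
width: 95.2
```

Emit:
carry_out --deltas '[[[-30,20,0],0,0],[[-40,25,0],0,0],[[-40,25,0],0,0],[[-40,25,0],0,0],[[-40,25,0],0,0],[[0,0,0],0,0],[[0,0,0],0,0],[[0,0,0],0,0]]'

```text
clock: 64.0
position: [458.6, 51.9, 162.1]
tool_rot: [-3.141, -0.0, 0.458]
force: [-0.2, 0.2, -0.5]
width: 94.8
```

```bash
python3 st.py
cat > up.py <<'E'
from h import *
from rig import env
t=lambda im:cv2.morphologyEx((im.max(2)<57).astype(np.uint8),cv2.MORPH_OPEN,np.ones((9,9)))
UP=box(-26,26,-26,26,12,82)
def up(p0,views=("top","side")):
    for n in views:
        c=env.capture(n)
        for nm,M in(("upright",UP),("lying",box(-35,35,-26,26,12,64))): 
            p,i=fit(c,t,M,p0,pad=8);print(n,nm,p,i)
E
python3 -c "
from up import *
up((570,240,.457))
from lc import *
run([('cupA',(302,284,-1.04),0),('cupB',(369.6,181,-1.33),0)])"
```

```text
64.0 [458.6  51.9 162.1] [-3.141 -0.     0.458] F [-0.2  0.2 -0.5] toolxy F -0.1 -0.3 T [-0.01 -0.    0.03] w 94.8
top upright [5.83725e+02 2.46791e+02 4.65000e-01] 0.911
top lying [5.84044e+02 2.47350e+02 4.58000e-01] 0.765
side upright [5.79068e+02 2.44323e+02 4.27000e-01] 0.584
side lying [5.79289e+02 2.67146e+02 3.16000e-01] 0.683
cupA [301.491 284.158  -1.04 ] 0.897 mid [331.7 301.9]
cupB [370.446 179.094  -1.289] 0.858 mid [404.1 188.8]
```

```bash
cat > g2.py <<'E'
import numpy as np
from plan import plan
def g2(f,yaw,z0=0,ax=73):
    m=np.array([-np.sin(yaw),np.cos(yaw)]);g=np.array(f)+ax*m;ty=yaw+np.pi/2
    plan([(*g,110,ty,0),(*g,z0+45,ty,0,3)],step=45)
E
python3 -c "
from g2 import g2
g2((370,180),-1.32)"
```

```text
at [458.47  51.9  161.97   0.46] F [ 0.6 -0.3  0.1] w 94.9 t 64.2
[[[12.2,-34.7,13.0],0.052,0],[[10.4,-35.4,13.0],0.052,0],[[8.5,-35.8,13.0],0.052,0],[[6.6,-36.2,13.0],0.051,0],[[-0.0,-0.0,21.7],0.0,0],[[-0.0,-0.0,21.6],0.0,0],[[-0.0,-0.0,21.7],0.0,0],[[0,0,0],0,0]]
end [440.7 198.1  45. ] 0.251
```

Emit:
carry_out --deltas '[[[12.2,-34.7,13],0.052,0],[[10.4,-35.4,13],0.052,0],[[8.5,-35.8,13],0.052,0],[[6.6,-36.2,13],0.051,0],[[0,0,25],0,0],[[0,0,0],0,0],[[0,0,0],0,0],[[0,0,0],0,0]]'

```text
clock: 65.15
position: [441.6, 197.5, 86.3]
tool_rot: [-3.141, -0.002, 0.249]
force: [-0.4, -0.1, -0.2]
width: 95.1
```

```bash
python3 -c "
from plan import plan
plan([(440.7,198.1,60,.251,0),(440.7,198.1,45,.251,0)])"
```

```text
at [4.4158e+02 1.9747e+02 8.6340e+01 2.5000e-01] F [-0.4 -0.1 -0.2] w 95.1 t 65.2
[[[-0.7,-0.8,26.3],-0.002,0],[[-0.0,-0.0,15.0],0.0,0],[[0,0,0],0,0],[[0,0,0],0,0],[[0,0,0],0,0],[[0,0,0],0,0],[[0,0,0],0,0],[[0,0,0],0,0]]
end [440.7 198.1  45. ] 0.251
```

Emit:
carry_out --deltas '[[[-0.7,-0.8,26],0,0],[[0,0,15],0,0],[[0,0,0],0,0],[[0,0,0],0,255],[[0,0,0],0,255],[[0,0,0],0,255],[[0,0,0],0,255],[[0,0,0],0,255]]' --newtons 3

```text
clock: 66.15
position: [439.8, 198.1, 44.2]
tool_rot: [3.142, -0.0, 0.25]
force: [0.1, 0.1, 1.3]
width: 52.0
```

Emit:
carry_out --deltas '[[[0,0,0],0,255],[[0,0,0],0,255],[[0,0,0],0,255],[[0,0,-5],0,255],[[0,0,-10],0,255],[[0,0,-15],0,255],[[0,0,-15],0,255],[[0,0,-20],0,255]]'

```text
clock: 67.15
position: [439.8, 198.1, 110.3]
tool_rot: [-3.142, -0.0, 0.25]
force: [-0.7, -0.2, -0.7]
width: 52.1
```

```bash
python3 st.py; python3 tilt2.py; python3 -c "
from plan import plan
plan([(692,173,115,.457,255),(692,173,93,.457,255,4)],step=28,ang=.05)"
```

```text
67.15 [439.8 198.1 110.3] [-3.142 -0.     0.25 ] F [-0.7 -0.2 -0.7] toolxy F -0.8 -0.0 T [0.01 0.01 0.03] w 52.1
IoU,tilt,ax,lat,zmin [(np.float64(0.68), np.float64(105.0), np.float64(74.0), np.float64(20.0), np.float64(33.6)), (np.float64(0.68), np.float64(100.0), np.float64(74.0), np.float64(24.0), np.float64(35.6)), (np.float64(0.67), np.float64(100.0), np.float64(71.0), np.float64(24.0), np.float64(38.6)), (np.float64(0.67), np.float64(95.0), np.float64(74.0), np.float64(28.0), np.float64(37.5)), (np.float64(0.67), np.float64(105.0), np.float64(71.0), np.float64(20.0), np.float64(36.5)), (np.float64(0.67), np.float64(95.0), np.float64(71.0), np.float64(28.0), np.float64(40.5)), (np.float64(0.67), np.float64(55.0), np.float64(68.0), np.float64(48.0), np.float64(30.1))]
at [4.4174e+02 1.9877e+02 1.1364e+02 2.5000e-01] F [0.9 0.6 1.8] w 52.0 t 67.2
[[[26.2,9.6,-0.2],-0.023,255],[[26.0,10.3,-0.1],-0.023,255],[[25.8,10.8,-0.2],-0.023,255],[[25.5,11.4,-0.1],-0.023,255],[[25.2,12.0,-0.2],-0.023,255],[[25.0,12.6,-0.1],-0.023,255],[[24.7,13.2,-0.2],-0.023,255],[[24.3,13.8,-0.1],-0.023,255]]
[[[24.0,14.3,-0.2],-0.023,255],[[0.0,-0.0,5.5],-0.0,255],[[0.0,-0.0,5.5],-0.0,255],[[0.0,-0.0,5.5],-0.0,255],[[0.0,-0.0,5.5],-0.0,255],[[0,0,0],0,255],[[0,0,0],0,255],[[0,0,0],0,255]]
end [692. 173.  93.] 0.457
```

```bash
python3 -c "
from plan import plan
plan([(560,125,120,.36,255),(692,173,118,.457,255),(692,173,94,.457,255,4)],step=28,ang=.05)"
```

```text
at [4.4174e+02 1.9877e+02 1.1364e+02 2.5000e-01] F [0.9 0.6 1.8] w 52.0 t 67.2
[[[19.3,20.1,-1.3],-0.022,255],[[18.8,20.6,-1.3],-0.022,255],[[18.4,21.0,-1.3],-0.022,255],[[17.9,21.4,-1.2],-0.022,255],[[17.4,21.7,-1.3],-0.022,255],[[23.4,0.3,0.3],-0.016,255],[[23.4,0.6,0.3],-0.016,255],[[23.4,1.0,0.4],-0.016,255]]
[[[23.4,1.4,0.3],-0.016,255],[[23.3,1.7,0.4],-0.017,255],[[23.3,2.2,0.3],-0.016,255],[[-0.0,-0.0,6.0],-0.0,255],[[-0.0,-0.0,6.0],-0.0,255],[[-0.0,-0.0,6.0],-0.0,255],[[-0.0,-0.0,6.0],-0.0,255],[[0,0,0],0,255]]
end [692. 173.  94.] 0.457
```

Emit:
carry_out --deltas '[[[19.3,20.1,-3],-0.022,255],[[18.8,20.6,-3],-0.022,255],[[18.4,21,-2],-0.022,255],[[17.9,21.4,0],-0.022,255],[[17.4,21.7,0],-0.022,255],[[23.4,0.3,0],-0.016,255],[[23.4,0.6,0],-0.016,255],[[23.4,1,0],-0.016,255]]'

```text
clock: 68.2
position: [624.9, 148.4, 117.5]
tool_rot: [3.142, -0.0, 0.408]
force: [0.0, 0.2, -0.8]
width: 52.0
```

Emit:
carry_out --deltas '[[[23.4,1.4,0],-0.016,255],[[23.3,1.7,0],-0.017,255],[[23.3,2.2,0],-0.016,255],[[0,0,6],0,255],[[0,0,6],0,255],[[0,0,6],0,255],[[0,0,6],0,255],[[0,0,0],0,255]]'

```text
clock: 69.2
position: [689.2, 172.1, 92.1]
tool_rot: [-3.141, 0.002, 0.457]
force: [-0.9, -0.0, -0.9]
width: 51.9
```

```bash
python3 st.py; python3 tilt2.py
```

```text
69.2 [689.2 172.1  92.1] [-3.141e+00  2.000e-03  4.570e-01] F [-0.9 -0.  -0.9] toolxy F -0.8 -0.4 T [-0.01 -0.   -0.  ] w 51.9
IoU,tilt,ax,lat,zmin [(np.float64(0.38), np.float64(65.0), np.float64(74.0), np.float64(48.0), np.float64(7.8)), (np.float64(0.38), np.float64(70.0), np.float64(74.0), np.float64(44.0), np.float64(10.5)), (np.float64(0.38), np.float64(75.0), np.float64(74.0), np.float64(40.0), np.float64(13.3)), (np.float64(0.38), np.float64(65.0), np.float64(74.0), np.float64(52.0), np.float64(6.1)), (np.float64(0.38), np.float64(70.0), np.float64(74.0), np.float64(48.0), np.float64(9.2)), (np.float64(0.38), np.float64(75.0), np.float64(74.0), np.float64(36.0), np.float64(14.3)), (np.float64(0.37), np.float64(65.0), np.float64(74.0), np.float64(44.0), np.float64(9.5))]
```

Emit:
carry_out --deltas '[[[0,0,1],0,255],[[0,0,1],0,255],[[0,0,1],0,255],[[-3,0,0.5],0,255],[[-4,0,0.8],0,255],[[-4,0,1],0,255],[[-4,0,1],0,255],[[-4,0,1.2],0,255]]'

```text
clock: 70.25
position: [672.5, 163.7, 85.2]
tool_rot: [-3.142, 0.0, 0.457]
force: [-0.0, -0.1, 1.8]
width: 51.9
```

```bash
python3 st.py; python3 tilt2.py
```

```text
70.25 [672.5 163.7  85.2] [-3.142  0.     0.457] F [-0.  -0.1  1.8] toolxy F -0.1 0.1 T [-0.05 -0.01  0.01] w 51.9
IoU,tilt,ax,lat,zmin [(np.float64(0.38), np.float64(75.0), np.float64(74.0), np.float64(52.0), np.float64(3.3)), (np.float64(0.37), np.float64(80.0), np.float64(74.0), np.float64(48.0), np.float64(7.0)), (np.float64(0.37), np.float64(75.0), np.float64(74.0), np.float64(48.0), np.float64(4.3)), (np.float64(0.37), np.float64(80.0), np.float64(74.0), np.float64(44.0), np.float64(7.7)), (np.float64(0.37), np.float64(70.0), np.float64(71.0), np.float64(52.0), np.float64(3.7)), (np.float64(0.37), np.float64(70.0), np.float64(74.0), np.float64(52.0), np.float64(0.9)), (np.float64(0.37), np.float64(85.0), np.float64(74.0), np.float64(40.0), np.float64(11.0))]
```

Emit:
carry_out --deltas '[[[-4,0,1.3],0,255],[[-4,0,1.5],0,255],[[-4,0,1.7],0,255],[[-4,0,1.8],0,255],[[-4,0,2],0,255],[[-4,0,2],0,255],[[-3,0,1.5],0,255],[[0,0,0],0,255]]'

```text
clock: 71.3
position: [648.9, 152.0, 74.3]
tool_rot: [3.141, -0.001, 0.457]
force: [-0.1, 0.9, 4.3]
width: 52.0
```

```bash
python3 st.py; python3 tilt2.py
```

```text
71.3 [648.9 152.   74.3] [ 3.141e+00 -1.000e-03  4.570e-01] F [-0.1  0.9  4.3] toolxy F 0.3 -0.9 T [ 0.11 -0.04  0.  ] w 52.0
IoU,tilt,ax,lat,zmin [(np.float64(0.36), np.float64(95.0), np.float64(74.0), np.float64(52.0), np.float64(3.6)), (np.float64(0.35), np.float64(100.0), np.float64(74.0), np.float64(48.0), np.float64(3.7)), (np.float64(0.35), np.float64(95.0), np.float64(74.0), np.float64(48.0), np.float64(3.2)), (np.float64(0.35), np.float64(90.0), np.float64(74.0), np.float64(52.0), np.float64(3.3)), (np.float64(0.35), np.float64(100.0), np.float64(74.0), np.float64(44.0), np.float64(3.0)), (np.float64(0.35), np.float64(95.0), np.float64(71.0), np.float64(52.0), np.float64(6.5)), (np.float64(0.35), np.float64(105.0), np.float64(74.0), np.float64(40.0), np.float64(2.7))]
```

Emit:
carry_out --deltas '[[[-2,0,0.5],0,255],[[-2,0,0.5],0,255],[[-1,0,0.5],0,255],[[0,0,0.5],0,255],[[0,0,0],0,255],[[0,0,0],0,255],[[0,0,0],0,255],[[0,0,0],0,255]]'

```text
clock: 72.35
position: [644.2, 149.7, 71.6]
tool_rot: [3.142, 0.0, 0.457]
force: [-0.7, 0.2, 3.1]
width: 52.3
```

```bash
python3 st.py
```

```text
72.35 [644.2 149.7  71.6] [3.142 0.    0.457] F [-0.7  0.2  3.1] toolxy F -0.6 -0.5 T [ 0.01  0.04 -0.02] w 52.3
```

Emit:
carry_out --deltas '[[[0,0,0],0,110],[[0,0,0],0,90],[[0,0,0],0,50],[[0,0,0],0,0],[[0,0,0],0,0],[[0,0,-30],0,0],[[0,0,-40],0,0],[[0,0,-10],0,0]]'

```text
clock: 73.35
position: [646.2, 150.1, 155.5]
tool_rot: [3.14, -0.006, 0.457]
force: [-0.1, -0.4, 0.9]
width: 95.0
```

Emit:
carry_out --deltas '[[[-30,0,0],0,0],[[-40,0,0],0,0],[[-40,0,0],0,0],[[-40,0,0],0,0],[[-40,0,0],0,0],[[-40,0,0],0,0],[[0,0,0],0,0],[[0,0,0],0,0]]'

```text
clock: 74.35
position: [438.1, 48.5, 151.5]
tool_rot: [-3.142, -0.0, 0.457]
force: [0.9, 0.3, 0.5]
width: 95.0
```

```bash
python3 -c "
from up import *
print('B');up((646,150,.457)); print('4');up((583,246.5,.457))
from lc import *
run([('cupA',(302,284,-1.04),0)])
from g2 import g2
g2((301.5,284.3),-1.045)"
```

```text
B
top upright [6.70275e+02 1.63350e+02 4.24000e-01] 0.923
top lying [6.78659e+02 1.66748e+02 4.34000e-01] 0.796
side upright [6.71076e+02 1.47351e+02 4.81000e-01] 0.711
side lying [ 6.77452e+02  1.60687e+02 -6.90000e-02] 0.591
4
top upright [5.83643e+02 2.46943e+02 4.57000e-01] 0.927
top lying [5.80156e+02 2.45819e+02 4.55000e-01] 0.777
side upright [5.83524e+02 2.44742e+02 8.80000e-02] 0.546
side lying [588.378 258.414   1.061] 0.513
cupA [300.464 285.254  -1.06 ] 0.889 mid [331.  302.4]
at [438.39  48.64 151.69   0.46] F [ 0.3  0.3 -0.2] w 95.1 t 74.6
[[[7.7,-39.6,6.0],-0.01,0],[[8.1,-39.5,5.9],-0.01,0],[[8.5,-39.4,6.0],-0.01,0],[[8.9,-39.3,5.9],-0.01,0],[[9.3,-39.2,6.0],-0.009,0],[[9.7,-39.1,5.9],-0.01,0],[[10.1,-39.0,6.0],-0.009,0],[[-0.0,0.0,21.7],-0.0,0]]
[[[-0.0,0.0,21.6],-0.0,0],[[-0.0,0.0,21.7],-0.0,0],[[0,0,0],0,0],[[0,0,0],0,0],[[0,0,0],0,0],[[0,0,0],0,0],[[0,0,0],0,0],[[0,0,0],0,0]]
end [364.7 321.   45. ] 0.525
```

Emit:
carry_out --deltas '[[[7.7,-39.6,6],-0.01,0],[[8.1,-39.5,6],-0.01,0],[[8.5,-39.4,6],-0.01,0],[[8.9,-39.3,6],-0.01,0],[[9.3,-39.2,6],-0.009,0],[[9.7,-39.1,6],-0.01,0],[[10.1,-39,6],-0.009,0],[[0,0,22],0,0]]'

```text
clock: 75.6
position: [364.8, 324.0, 88.8]
tool_rot: [-3.141, -0.003, 0.529]
force: [0.0, 1.3, -0.1]
width: 94.8
```

```bash
python3 -c "
from plan import plan
plan([(364.7,321,65,.525,0),(364.7,321,45,.525,0)])"
```

```text
at [364.8  324.01  88.81   0.53] F [ 0.   1.3 -0.1] w 94.8 t 75.6
[[[-1.6,2.5,23.8],0.004,0],[[-0.0,0.0,20.0],-0.0,0],[[0,0,0],0,0],[[0,0,0],0,0],[[0,0,0],0,0],[[0,0,0],0,0],[[0,0,0],0,0],[[0,0,0],0,0]]
end [364.7 321.   45. ] 0.525
```

Emit:
carry_out --deltas '[[[-1.6,2.5,24],0.004,0],[[0,0,20],0,0],[[0,0,0],0,0],[[0,0,0],0,255],[[0,0,0],0,255],[[0,0,0],0,255],[[0,0,0],0,255],[[0,0,0],0,255]]' --newtons 3

```text
clock: 76.6
position: [364.3, 317.9, 44.0]
tool_rot: [-3.141, -0.001, 0.521]
force: [-0.0, -0.1, 1.2]
width: 52.4
```

Emit:
carry_out --deltas '[[[0,0,0],0,255],[[0,0,0],0,255],[[0,0,0],0,255],[[0,0,-5],0,255],[[0,0,-10],0,255],[[0,0,-15],0,255],[[0,0,-18],0,255],[[0,0,-22],0,255]]'

```text
clock: 77.6
position: [364.2, 317.8, 115.4]
tool_rot: [-3.142, -0.001, 0.521]
force: [0.2, 0.2, -1.8]
width: 52.0
```

```bash
python3 st.py; python3 tilt2.py; python3 -c "
from plan import plan
plan([(578,373,118,.457,255),(578,373,94,.457,255,4)],step=28,ang=.05)"
```

```text
77.6 [364.2 317.8 115.4] [-3.142e+00 -1.000e-03  5.210e-01] F [ 0.2  0.2 -1.8] toolxy F 0.3 -0.1 T [-0.03  0.02  0.02] w 52.0
IoU,tilt,ax,lat,zmin [(np.float64(0.86), np.float64(65.0), np.float64(71.0), np.float64(44.0), np.float64(35.4)), (np.float64(0.85), np.float64(60.0), np.float64(68.0), np.float64(44.0), np.float64(37.5)), (np.float64(0.85), np.float64(55.0), np.float64(68.0), np.float64(48.0), np.float64(35.1)), (np.float64(0.85), np.float64(60.0), np.float64(68.0), np.float64(40.0), np.float64(39.5)), (np.float64(0.85), np.float64(70.0), np.float64(71.0), np.float64(40.0), np.float64(38.0)), (np.float64(0.85), np.float64(65.0), np.float64(71.0), np.float64(48.0), np.float64(33.7)), (np.float64(0.85), np.float64(65.0), np.float64(68.0), np.float64(40.0), np.float64(39.8))]
at [366.09 319.17 118.97   0.52] F [0.9 1.7 1.3] w 51.7 t 77.7
[[[26.3,7.3,0.1],0.008,255],[[26.4,7.1,0.1],0.008,255],[[26.4,6.9,0.1],0.008,255],[[26.5,6.7,0.1],0.008,255],[[26.6,6.5,0.1],0.008,255],[[26.6,6.3,0.2],0.008,255],[[26.6,6.1,0.1],0.008,255],[[26.7,5.9,0.2],0.008,255]]
[[[0.0,0.0,6.0],-0.0,255],[[0.0,0.0,6.0],-0.0,255],[[0.0,0.0,6.0],-0.0,255],[[0.0,0.0,6.0],-0.0,255],[[0,0,0],0,255],[[0,0,0],0,255],[[0,0,0],0,255],[[0,0,0],0,255]]
end [578. 373.  94.] 0.457
```

Emit:
carry_out --deltas '[[[26.3,7.3,0],0.008,255],[[26.4,7.1,0],0.008,255],[[26.4,6.9,0],0.008,255],[[26.5,6.7,0],0.008,255],[[26.6,6.5,0],0.008,255],[[26.6,6.3,0],0.008,255],[[26.6,6.1,0],0.008,255],[[26.7,5.9,0],0.008,255]]'

```text
clock: 78.65
position: [577.1, 371.9, 114.3]
tool_rot: [-3.142, -0.001, 0.456]
force: [0.6, -0.1, -1.3]
width: 51.9
```

Emit:
carry_out --deltas '[[[0,0,6],0,255],[[0,0,6],0,255],[[0,0,6],0,255],[[0,0,6],0,255],[[0,0,2],0,255],[[0,0,0],0,255],[[0,0,0],0,255],[[0,0,0],0,255]]'

```text
clock: 79.65
position: [576.3, 371.9, 88.5]
tool_rot: [-3.141, -0.001, 0.457]
force: [0.9, 0.4, 4.3]
width: 52.1
```

```bash
python3 st.py; python3 tilt2.py
```

```text
79.65 [576.3 371.9  88.5] [-3.141e+00 -1.000e-03  4.570e-01] F [0.9 0.4 4.3] toolxy F 1.0 0.1 T [0.16 0.21 0.03] w 52.1
IoU,tilt,ax,lat,zmin [(np.float64(0.47), np.float64(65.0), np.float64(71.0), np.float64(48.0), np.float64(6.9)), (np.float64(0.47), np.float64(70.0), np.float64(71.0), np.float64(44.0), np.float64(9.8)), (np.float64(0.47), np.float64(70.0), np.float64(74.0), np.float64(44.0), np.float64(6.9)), (np.float64(0.47), np.float64(60.0), np.float64(71.0), np.float64(52.0), np.float64(4.0)), (np.float64(0.47), np.float64(65.0), np.float64(74.0), np.float64(48.0), np.float64(4.2)), (np.float64(0.47), np.float64(65.0), np.float64(68.0), np.float64(48.0), np.float64(9.6)), (np.float64(0.47), np.float64(70.0), np.float64(74.0), np.float64(48.0), np.float64(5.6))]
```

Contact; same drag as before.

Emit:
carry_out --deltas '[[[0,0,-0.5],0,255],[[-3,0,0],0,255],[[-4,0,0.5],0,255],[[-4,0,0.8],0,255],[[-4,0,1],0,255],[[-4,0,1],0,255],[[-4,0,1.2],0,255],[[-4,0,1.3],0,255]]'

```text
clock: 80.7
position: [551.5, 359.5, 82.3]
tool_rot: [3.141, 0.0, 0.457]
force: [0.5, 0.4, 0.1]
width: 52.1
```

Emit:
carry_out --deltas '[[[-4,0,1.5],0,255],[[-4,0,1.7],0,255],[[-4,0,1.8],0,255],[[-4,0,2],0,255],[[-4,0,2],0,255],[[-3,0,1.5],0,255],[[-2,0,0.5],0,255],[[0,0,0],0,255]]'

```text
clock: 81.7
position: [529.2, 348.6, 71.5]
tool_rot: [-3.142, 0.0, 0.457]
force: [0.6, -0.9, 4.7]
width: 52.0
```

```bash
python3 st.py; python3 tilt2.py
```

```text
81.7 [529.2 348.6  71.5] [-3.142  0.     0.457] F [ 0.6 -0.9  4.7] toolxy F 0.1 1.1 T [-0.02  0.02  0.  ] w 52.0
IoU,tilt,ax,lat,zmin [(np.float64(0.43), np.float64(100.0), np.float64(71.0), np.float64(48.0), np.float64(3.9)), (np.float64(0.42), np.float64(95.0), np.float64(68.0), np.float64(52.0), np.float64(6.8)), (np.float64(0.42), np.float64(95.0), np.float64(71.0), np.float64(52.0), np.float64(3.8)), (np.float64(0.42), np.float64(100.0), np.float64(74.0), np.float64(52.0), np.float64(1.6)), (np.float64(0.42), np.float64(100.0), np.float64(68.0), np.float64(48.0), np.float64(6.8)), (np.float64(0.42), np.float64(105.0), np.float64(74.0), np.float64(44.0), np.float64(1.0)), (np.float64(0.42), np.float64(100.0), np.float64(74.0), np.float64(48.0), np.float64(0.9))]
```

Emit:
carry_out --deltas '[[[0,0,0],0,110],[[0,0,0],0,90],[[0,0,0],0,50],[[0,0,0],0,0],[[0,0,0],0,0],[[0,0,-30],0,0],[[0,0,-50],0,0],[[0,0,-50],0,0]]'

```text
clock: 82.75
position: [529.0, 348.5, 202.5]
tool_rot: [3.142, 0.001, 0.457]
force: [0.1, 0.8, 0.2]
width: 95.1
```

Emit:
carry_out --deltas '[[[-40,15,0],0,0],[[-40,45,0],0,0],[[-30,45,0],0,0],[[-20,45,0],0,0],[[-10,45,0],0,0],[[0,45,0],0,0],[[0,45,0],0,0],[[0,45,0],0,0]]'

```text
clock: 83.75
position: [549.7, -10.7, 201.7]
tool_rot: [3.141, -0.001, 0.457]
force: [0.3, 1.0, 0.3]
width: 94.8
```

```bash
python3 st.py
cat > chk.py <<'E'
from up import *
for n,p in(("A",(548,358,.457)),("4",(583.6,246.9,.457)),("B",(670.3,163.4,.43))): print(n);up(p,("top",))
WP=lift(POT,44)
for v in("top","side"):
    c=env.capture(v)
    print("pot",v,fit(c,dark,WP,(624,-80,0),yaw=False,pad=8)); print(" bar",fit(c,wood,RBAR+[0,0,35],(566,-343,.904),pad=10))
for q in("cup1","brush_pot","latch_tab","wrist_rest"):
    for v in("top","side"): print(q,v,[([round(x) for x in d["location"]],round(d["score"],2)) for d in env.find_in(q,v)][:7])
E
python3 chk.py
```

```text
83.75 [549.7 -10.7 201.7] [ 3.141e+00 -1.000e-03  4.570e-01] F [0.3 1.  0.3] toolxy F 0.7 -0.7 T [-0.03  0.01  0.  ] w 94.8
A
top upright [5.53547e+02 3.60658e+02 5.14000e-01] 0.902
top lying [5.49764e+02 3.59030e+02 5.11000e-01] 0.765
4
top upright [5.83633e+02 2.46956e+02 4.57000e-01] 0.891
top lying [5.87424e+02 2.49313e+02 4.69000e-01] 0.743
B
top upright [6.71345e+02 1.64519e+02 3.91000e-01] 0.911
top lying [6.70958e+02 1.63085e+02 4.17000e-01] 0.777
pot top (array([581.43 , -45.142,   0.   ]), np.float64(0.452))
 bar (array([ 511.362, -321.378,    1.434]), np.float64(0.102))
pot side (array([622.201, -79.249,   0.   ]), np.float64(0.702))
 bar (array([ 578.277, -309.629,    1.007]), np.float64(0.35))
cup1 top [([186, 306], 0.92), ([356, 264], 0.78), ([216, 278], 0.71), ([340, 220], 0.69), ([297, 132], 0.68), ([227, 238], 0.6), ([206, 268], 0.22)]
cup1 side [([257, 222], 0.82), ([239, 230], 0.81), ([245, 335], 0.77), ([230, 320], 0.75), ([202, 256], 0.57)]
brush_pot top []
brush_pot side [([280, 372], 0.91)]
latch_tab top [([211, 487], 0.47)]
latch_tab side [([370, 384], 0.74), ([326, 384], 0.5)]
wrist_rest top [([216, 488], 0.57)]
wrist_rest side [([281, 413], 0.68), ([338, 378], 0.6), ([368, 382], 0.41)]
```

Emit:
carry_out --deltas '[[[-45,-20,-10],0,0],[[-45,-20,-10],0,0],[[-45,-20,0],0,0],[[-45,-20,0],0,0],[[-40,0,0],0,0],[[0,0,0],0,0],[[0,0,0],0,0],[[0,0,0],0,0]]'

```text
clock: 85.4
position: [317.0, -34.3, 221.5]
tool_rot: [-3.141, 0.0, 0.458]
force: [0.1, 0.2, 0.2]
width: 94.7
```

```bash
python3 st.py; python3 chk.py | grep -v lying
python3 - <<'E'
from h import *
from rig import env
d=np.array([np.cos(.904),np.sin(.904)]);g=np.array([554.7,-357.4])
for v in("top","side"):
    c=env.capture(v)
    for nm,x,z in(("tab down",2,84.5),("tab up",41,117),("seat",95,27),("foot",-85,0)): print(v,nm,proj(c,[*(g+(x+18.3)*d),z+35])[0].round())
    u=proj(c,[*(g+(2+18.3)*d),84+35])[0].astype(int);print(c["img"][u[1]-3:u[1]+4,u[0]-3:u[0]+4].max(2))
    print("cups/pot px",[proj(c,q)[0].round() for q in((553,360,47),(583.6,247,47),(671,164,47),(623,-80,100))])
E
```

```text
85.4 [317.  -34.3 221.5] [-3.141  0.     0.458] F [0.1 0.2 0.2] toolxy F 0.1 -0.1 T [ 0.04 -0.03  0.02] w 94.7
A
top upright [5.53916e+02 3.60541e+02 5.51000e-01] 0.884
4
top upright [5.83658e+02 2.46918e+02 4.58000e-01] 0.937
B
top upright [6.70274e+02 1.63441e+02 4.24000e-01] 0.938
pot top (array([622.767, -78.882,   0.   ]), np.float64(0.931))
 bar (array([ 567.171, -342.077,    0.896]), np.float64(0.565))
pot side (array([622.238, -79.292,   0.   ]), np.float64(0.7))
 bar (array([ 563.862, -337.   ,    0.946]), np.float64(0.092))
cup1 top [([343, 223], 0.88), ([303, 128], 0.88), ([215, 275], 0.77), ([185, 304], 0.7), ([227, 240], 0.67), ([356, 264], 0.66), ([196, 396], 0.17)]
cup1 side [([255, 222], 0.81), ([243, 332], 0.68), ([252, 367], 0.67), ([233, 315], 0.64), ([239, 232], 0.54)]
brush_pot top [([194, 395], 0.78)]
brush_pot side [([279, 372], 0.92), ([361, 420], 0.65)]
latch_tab top [([212, 489], 0.56)]
latch_tab side [([326, 386], 0.58), ([363, 422], 0.54)]
wrist_rest top [([217, 488], 0.98)]
wrist_rest side [([337, 377], 0.56)]
top tab down [494. 214.]
top tab up [486. 203.]
top seat [459. 198.]
top foot [508. 238.]
[[126 104  66  42  35  34  37]
 [ 80 110 105  75  48  34  35]
 [ 36  39  77 105  74  37  37]
 [ 36  33  36  56  54  40  37]
 [ 34  37  38  34  37  36  37]
 [ 49  38  35  36  34  35  38]
 [ 79  49  37  33  35  35  35]]
cups/pot px [array([239., 227.]), array([279., 216.]), array([307., 186.]), array([395., 197.])]
side tab down [383. 326.]
side tab up [388. 308.]
side seat [393. 325.]
side foot [369. 370.]
[[128 124 125 108  72  52 140]
 [130 137 112 119 154 160 184]
 [137 112  49  46  53 152 192]
 [123  72  43  40  75 151 136]
 [ 82  46  47  51 157 162  55]
 [ 47  49  51  49  60  60  45]
 [ 47  52  53  51  48  47  49]]
cups/pot px [array([319., 231.]), array([334., 245.]), array([364., 254.]), array([373., 279.])]
```

```bash
python3 -c "
from rig import env
print(env.hand_in())"
```

```text
the job is handed in; nothing more can be done
None
```

I did the whole job and handed it in at about 85 s of robot time; the hand-in gave no verdict.

- **Hand rest:** I lowered its socket onto the ball using force feedback, after touching the ball once and moving over about 3.5 mm. It came to rest at the expected height, and the picture taken then showed it seated on the ball with its foot on the pillar. Only after that did I press the latch lever, which stopped under about 16 N at the height given for fully down. In the last pictures the tab is in its "down" place.
- **Brush pot:** it was set down on the banding wheel. The last fit puts it upright about 2 mm from the wheel's middle.
- **Cups:** three dark cups were present, and all three now stand upright on the ware board. The last top-view fits gave 0.88 to 0.94 overlap with an upright cup; in the check just before, lying fits gave 0.74 to 0.78. The red, pink and white look-alikes were not touched, and neither were the teapot and the lidded jar.

Some checks were weaker or disagreed:
- **Side view:** its fits of two cups and the hand rest's bar were poor, because other dark things or the arm were in the way. One cup even fitted better as lying in one such view. I relied on the top view for these.
- **Final look:** I had used up my picture views, so the last check was by numbers only.
- **First cup:** my first way of tipping it up failed. I laid it back down on the board and regripped it at the mouth corner, which then worked for all three.
- **Pot clearance:** while I was moving between cups, an open finger passed close to the pot. No force showed, and the pot fit afterwards was good.

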